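# Wedge the cup stake into its holder and slip the tot cup over it

### The arm

A 6-joint arm with a two-finger parallel gripper is mounted at the origin on the work surface. World frame = base frame: x ahead of the robot, y to its left, z up, the work surface at z = 0. Lengths are in m, angles in degrees, forces in N, time in s.
With the tool pointing down it reaches from about 0.3 to 0.75 m from the base axis. Payload 8.5 kg.
Tool frame: the origin (TCP) lies on the centre line of the jaws, within the pads' length; the fingertips stand 14 mm ahead of it and the grasp point (between the pads) lies 5 mm behind it; z points along the fingers, y is the direction in which the jaws open and shut (so a half turn about z gives the same grasp; the last joint's range is limited). The gripper opens to 85 mm and grips with 20 to 120 N. Pads are 22 mm wide; open, the fingers measure 114 mm over their backs; the gripper's body (76 mm by 85 mm) begins 54 mm behind the grasp point. The pads swing forward as they close: fully open they stand 13 mm farther back than shut.
Start: joints at [-83.268, 21.807, 74.336, -0, 83.858, -12.336], TCP at [0.18, -0.52, 0.221] pointing down, gripper open.
Joint ranges: [-178.18, 178.18], [-50.72, 133.34], [12.68, 142.11], [-81.47, 261.47], [9.98, 163.14], [-165.26, 165.26]. Speed limits (degrees/s): [136.94, 136.94, 180, 180, 180, 180].

### API

Orientations are given as a 3x3 rotation matrix whose columns are the frame's x, y, z axes.
In Python, from rig import env, optics, order, finder gives the robot as it stands.
- The arm moves only by the tool play_rows, never from a script. Its argument "commands" is a list of rows, each an object of numbers: "grip": the closure, from -1 (fully open) to 1 (shut); "x", "y", "z": the shift along the tool's x, y, z in m; "rx", "ry", "rz": the turn, a rotation vector about the tool's x, y, z in rad. A call has 1 to 12 rows; each row shifts and turns the commanded pose from where the row before left it, along the tool's axes as they then stand; what a row does not reach is not made up. A row lasts 1/8 s, in which the tool goes at most 62.5 mm and 10.7 degrees, less where a joint would pass 70% of its speed; a pose out of reach is approached as far as the arm can. A call is refused whole if a number of a shift passes 0.0625 or a number of a turn 0.188, either way. A call with a gripper value outside its range is refused whole. The fingers move at their own pace and stop on an object; "squeeze" is the grip in N (left out, the last holds). Time passes only in rows, so rows that do not move let the fingers close. It gives the time, the measured TCP pose, the force and the opening at its end, in the units of the state.
- env.observe(): the state, without advancing time (a new reading comes with each control period).
- optics.get_image(name): name is "side" or "top"; returns a dict with "color" (480x640x3 uint8, blue, green, red), "range_z" (480x640 float32, m along the optical axis (not along the pixel's ray), 0 where there is no reading), "fov_y" (degrees; the focal length in pixels is half the picture's height over the tangent of half this angle, whatever the lens; pixels are square), "cx", "cy" (the principal point, pixels), "dist_coeffs" ([k1, k2, p1, p2, k3] as OpenCV has them; the pictures are not rectified), "cam_to_world" (4x4, takes a point from camera to world coordinates). Camera axes: x right, y down, z forward; pixel columns grow to the right and rows downward; lengths in m; the calibration is good to about 2 mm. A picture is of the moment at which its call begins.
- order.close_job(): hands the job in, once; it reports no verdict.
Trained networks look in the newest picture that a camera, given by its name, has taken for a name from the list of things; names that differ only in an ending like _2 or _b are one class to them, and where a whole thing is asked for, a point or a joint stands for the part that bears it (a point fixed in the world has none). Each returns a list of dicts, best first, with "conf" (0 to 1); they miss things now and then, are a little off and sometimes report something else, mostly with a low value. They report only what shows in the picture. A call takes as long as a camera call. They do not tell look-alikes from the thing itself.
- finder.boxes_of(camera, thing): "point" ([x, y, z] in m, in world coordinates, good to about 4 mm: the middle of the surface that is visible of it).
The state is a dict: "time_s": time; "q": joint angles; "qvel": joint speeds; "joint_efforts": joint torques, N m; "position": TCP position; "tool_rot": TCP orientation; "ft_force": force on the tool from outside, world axes, zero at the start; "wrist_torque": the same for the moment, N m; "grip_width": finger opening in m.
Only numpy, scipy, OpenCV 4.12 (cv2) and the standard library are available. Lean on these libraries where they do the work, as an engineer would, in place of code of your own. Each camera call takes 0.05 s, during which the arm holds its last target.

### The job

Set up for planishing the silver cup: lift the cup stake (the one with the flat-topped, conical round head) out of the rack, stand its tapered tang in the iron stake holder and press it fully home with a firm push of about 25 N, so that its collar sits flush on the holder, without forcing it. Then slip the cup, still mouth-down, over the stake's head, gently, until it is fully seated and level, and let go. Leave the other stakes, the hammer and the file where they are.

Things in the scene. Friction and masses are not known exactly. Their poses are not given: they have to be found in the camera images.
- cup_stake: The stake to set up, in one of the rack's three holes: bright, slightly conical, flat-topped round head over a dark square collar, 38 x 38 mm and 28 mm high, its flats parallel to the rack's sides and the place to grip. 0.58 kg. Origin: centre of the collar's underside (on the rack's top at the start), where the tang begins; z up to the head, x and y square to the flats.
- tang_tip (a point): Lower end of that stake's tang, 46 mm below the stake's origin and at first hidden in the rack. The tang is a square taper, 19 mm wide under the collar, 9 mm at this tip; it fits the holder in any of its four quarter turns.
- stake_top (a point): Centre of the flat top of that stake's head, 64 mm above the stake's origin. The head is 36 mm high, 35 mm across at its foot on the collar and 27 mm across here.
- holder: Stake holder: dark cast-iron block bolted to the bench. Base 120 (along x) x 100 x 12 mm, square column 62 mm wide, bright top 72 mm above the bench with a square tapered socket in its middle, sides parallel to x and y. Origin on the bench under the socket's centre, z up. With the stake home the collar lies flush on the top: the stake's origin is 72 mm above this one.
- holder_mouth (a point): Centre of the socket's mouth (19 mm wide), at the holder's top. The taper centres the tang from a few mm off. About 4.5 mm before home it bites: the rest takes a push, beyond the stake's weight, of 5 N rising to 12 N, then the collar stops dead. Merely let go, the stake stays proud. A firm seating push is 20 to 35 N, held a moment, moving slowly; over 40 N is forcing it.
- cup: Small silver tot cup standing mouth-down on the bench: 37 mm high, 42 mm across at the rim (below), 34 mm at the closed base (above), wall 2.4 mm, 0.11 kg. Its tapered inside, 34 mm deep, matches the stake's head with about 1 mm to spare all round. Origin: centre of the rim's plane; z up to the closed base.
- cup_base (a point): Centre of the cup's closed base, its top as it stands, 37 mm above the cup's origin. Seated, the cup's inner floor rests on the head's top, its rim 2 mm clear of the collar: the cup's origin is 30 mm above the stake's. It is thin metal: 5 N is plenty to seat it, 30 N marks it.
- rack: Wooden stake rack, fixed: light block 62 x 258 (along y) x 56 mm high with three square holes in a row, at the centre and 85 mm to either side along y, each holding a stake. Origin at the centre of its underside, z up.
- dome_stake: Bystander in the rack: a stake with the same tang and collar and a rounded mushroom head. Origin at the collar's underside.
- flat_stake: Bystander in the rack: a stake with the same tang and collar and a flat square head. Origin at the collar's underside.
- hammer: Bystander: planishing hammer lying on the bench beyond the holder, 220 mm long along its x, head at +x, about 26 mm high. Origin under its middle.
- file: Bystander: file with a turned wooden handle lying on the bench on the robot's side of the holder, 237 mm long along its x, handle at -x, 23 mm high. Origin near its middle.
Things that resemble listed ones, but are neither listed nor needed, are in the scene too. Leave any blue look-alike of the cup_stake alone.

How it is judged (in metres and radians):
On the way, in this order (a step that is already met when the one before it is completed fails the run):
1. the cup stake is pressed firmly home in the holder, its collar flush (the contact force counts the squeeze of the socket too: about 28 N more than the downward push) (z of cup_stake in the frame of holder between 0.069 and 0.0735 m and horizontal distance between cup_stake and holder below 0.003 m and angle between the z axis of cup_stake and the z axis of holder, either way round below 0.035 rad and contact force between cup_stake and holder above 46 N), for 0.2 s.
2. the cup is seated over the stake's head (z of cup in the frame of cup_stake between 0.027 and 0.032 m and horizontal distance between cup and cup_stake below 0.004 m and angle between cup's own z axis and vertical below 0.05 rad), for 0.2 s.
At the end, for the whole second after the job is handed in: The stake stands upright in the holder with its collar flush (gap under 1.5 mm), the cup sits mouth-down over its head, fully seated (within 2 mm) and level, both at rest (all of step 2 and z of cup_stake in the frame of holder between 0.069 and 0.0735 m and horizontal distance between cup_stake and holder below 0.003 m and angle between the z axis of cup_stake and the z axis of holder, either way round below 0.035 rad and linear speed of each of cup, cup_stake below 0.02 m/s); the robot touches nothing.
It fails at once if another stake, the hammer or the file is moved (distance of any of dome_stake, flat_stake from where it was at the start of the episode above 0.012 m or distance of any of hammer, file from where it was at the start of the episode above 0.025 m).
It fails at once if the stake is forced or dropped into the holder (a downward push of more than about 50 N) (contact force between cup_stake and holder above 85 N).
It fails at once if the cup is pressed or knocked hard on the stake (contact force between cup and cup_stake above 30 N).
It also fails if it takes over 69 s, if anything falls off the work surface, if the arm or the gripper's body presses on something with over 40 N, if the wrist force passes 120 N, or if a joint passes its speed limit or range.

## Working session

There is one attempt and no reset: what is moved stays moved. The work goes in short steps, Python scripts to look and compute and a tool call to move; the robot and the scene stay as the last step left them, time stands still between calls to the robot, and variables do not carry over. Pictures are saved under pics/ and viewed, and the job is handed in when it is done.

Besides the shell and the picture viewer there is one more tool, called after "Request:" as name(argument=value, ...) on one line, values as JSON. play_rows: Moves the arm, as the interface text tells. Its arguments: {"type":"object","properties":{"commands":{"type":"array"},"squeeze":{"type":"number"}},"required":["commands"]}

```bash
ls; mkdir -p pics; python3 - <<'E'
from rig import env, optics, order, finder
import cv2,numpy as np
s=env.observe(); print(s)
for n in ("side","top"):
    im=optics.get_image(n); cv2.imwrite(f"pics/{n}0.png",im["color"]); print(n,im["fov_y"],im["cx"],im["cy"],im["dist_coeffs"],np.round(im["cam_to_world"],4).tolist())
    np.savez(f"{n}0.npz",**{k:np.array(v) for k,v in im.items()})
    for t in ("cup_stake","stake_top","holder","holder_mouth","cup","cup_base","rack","dome_stake","flat_stake","hammer","file"):
        print(t,[(np.round(d["point"],4).tolist(),round(d["conf"],2)) for d in finder.boxes_of(n,t)])
E
```

```text
pics
{'time_s': 0.0, 'q': array([-8.32701690e+01,  2.18445792e+01,  7.43857823e+01, -7.06031337e-04,
        8.38571982e+01, -1.23352693e+01]), 'qvel': array([-0.1249537 ,  0.11980241,  0.03901524,  0.00317825,  0.01519073,
       -0.01708677]), 'joint_efforts': array([ 2.69277851e-03, -4.48450220e+01, -2.31272507e+01, -3.41920600e-05,
        4.80515693e-03,  6.02845390e-06]), 'position': array([ 0.17961583, -0.51952088,  0.22027209]), 'tool_rot': array([[ 9.45147646e-01,  3.26643368e-01, -1.91254206e-04],
       [ 3.26643272e-01, -9.45146483e-01,  1.51623786e-03],
       [ 3.14505800e-04, -1.49554054e-03, -9.99998832e-01]]), 'ft_force': array([-0.29832279,  0.36884826,  0.29859229]), 'wrist_torque': array([0.00283549, 0.00202216, 0.05333357]), 'grip_width': 0.08517291222520126}
side 42.61156234536767 323.7254984915352 241.64452526865145 [-0.16241517  0.          0.          0.          0.        ] [[-0.9242, -0.2378, 0.2989, 0.1628], [-0.3817, 0.6072, -0.6969, 1.0013], [-0.0157, -0.7581, -0.6519, 0.955], [0.0, 0.0, 0.0, 1.0]]
cup_stake [([0.6622, 0.3973, 0.0714], 0.93), ([0.4123, 0
[... 1262 characters left out ...]
top [([0.4067, 0.2846, 0.0843], 0.97), ([0.5241, 0.3392, 0.0935], 0.89), ([0.414, 0.3715, 0.0849], 0.87), ([0.512, 0.4549, 0.0868], 0.76), ([0.6659, 0.3822, 0.0863], 0.67)]
holder [([0.7625, -0.0646, 0.0247], 0.64), ([0.4972, -0.0596, 0.0094], 0.6)]
holder_mouth [([0.4943, -0.061, 0.0152], 0.76)]
cup [([0.5302, -0.301, 0.0333], 0.55)]
cup_base [([0.5313, -0.3003, 0.0392], 0.67)]
rack [([0.5428, 0.2497, 0.0558], 0.77)]
dome_stake [([0.5422, 0.2613, 0.1073], 0.69), ([0.5645, 0.1849, 0.1125], 0.66)]
flat_stake [([0.5672, 0.1815, 0.1136], 0.89)]
hammer [([0.7625, -0.0651, 0.0286], 0.61)]
file [([0.3667, -0.0796, 0.0137], 0.87), ([0.526, -0.2989, 0.0313], 0.67), ([0.7655, -0.0634, 0.0273], 0.62)]
```

View pics/side0.png

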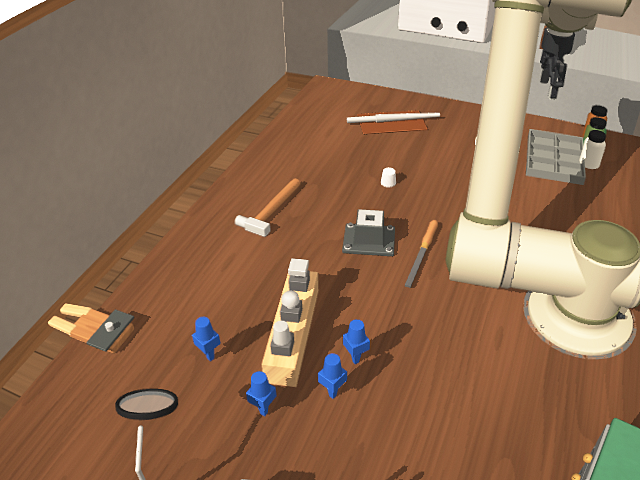

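View pics/top0.png

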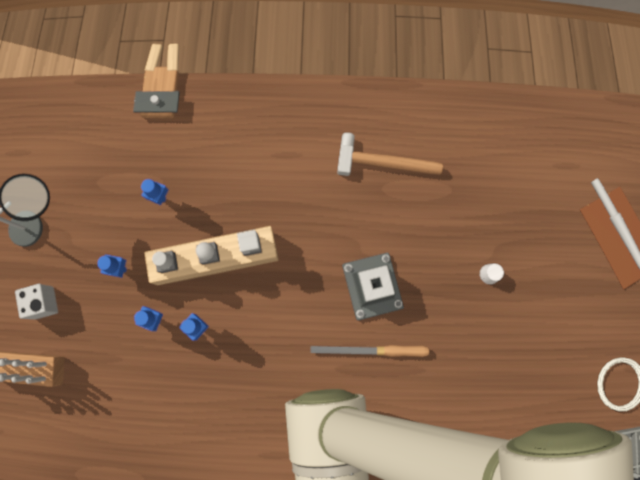

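The real cup stake is the grey one at the rack's +y end (top picture at about (164,261), side at (282,338)); the blue ones are look-alikes. The holder is at top (376,284), turned slightly, and the cup at (491,273). Next I'll measure from depth.

```bash
cat > h.py <<'E'
import numpy as np,cv2
def world(im):
    r=np.asarray(im["range_z"]);h,w=r.shape
    f=h/2/np.tan(np.radians(float(im["fov_y"]))/2)
    K=np.array([[f,0,float(im["cx"])],[0,f,float(im["cy"])],[0,0,1]])
    uv=np.stack(np.meshgrid(np.arange(w),np.arange(h)),-1).reshape(-1,1,2).astype(np.float64)
    n=cv2.undistortPoints(uv,K,np.asarray(im["dist_coeffs"],float)).reshape(h,w,2)
    P=np.concatenate([n*r[...,None],r[...,None]],-1)
    T=np.asarray(im["cam_to_world"]);W=P@T[:3,:3].T+T[:3,3]
    W[r<=0]=np.nan
    return W
def project(im,p):
    h=480;f=h/2/np.tan(np.radians(float(im["fov_y"]))/2)
    K=np.array([[f,0,float(im["cx"])],[0,f,float(im["cy"])],[0,0,1]])
    T=np.linalg.inv(np.asarray(im["cam_to_world"]))
    return cv2.projectPoints(np.asarray(p,float).reshape(-1,1,3),cv2.Rodrigues(T[:3,:3])[0],T[:3,3],K,np.asarray(im["dist_coeffs"],float))[0].reshape(-1,2)
def sel(W,lo,hi):
    with np.errstate(invalid='ignore'):
        m=np.all((W>=lo)&(W<=hi),-1)
    return m
E
python3 - <<'E'
from h import *
for n in ("top","side"):
    im=dict(np.load(n+"0.npz"));W=world(im);print(n)
    b=W[sel(W,[.4,-.25,-.02],[.7,-.15,.02])];print("bench z",np.median(b[:,2]),b[:,2].std())
    def rect(name,lo,hi):
        p=W[sel(W,lo,hi)]
        if len(p)<5: print(name,len(p));return
        r=cv2.minAreaRect(p[:,:2].astype(np.float32)*1000)
        print(name,len(p),"mean",p.mean(0).round(4),"zmed",np.median(p[:,2]).round(4),"rect",np.round(r[0],1),np.round(r[1],1),round(r[2],1))
    rect("holdertop",[.44,-.13,.066],[.56,.02,.085])
    rect("holderbase",[.40,-.16,.008],[.60,.05,.016])
    rect("racktop",[.44,.1,.050],[.66,.42,.062])
    rect("racktop all",[.44,.1,.040],[.66,.42,.2])
    rect("stake top",[.48,.29,.114],[.57,.40,.13])
    rect("collar+",[.48,.29,.066],[.57,.40,.13])
    rect("flat top",[.52,.14,.106],[.62,.24,.13])
    rect("dome top",[.5,.22,.07],[.58,.31,.13])
    rect("cuptop",[.48,-.35,.033],[.58,-.25,.045])
    rect("cup",[.48,-.35,.008],[.58,-.25,.045])
E
python3 - <<'E'
import sys;sys.path.insert(0,'.')
import cv2
a=cv2.imread('pics/top0.png')
x=cv2.resize(a[215:300,130:290],None,fx=5,fy=5,interpolation=cv2.INTER_CUBIC);cv2.imwrite('pics/c1.png',x)
x=cv2.resize(a[235:335,330:410+110],None,fx=4,fy=4,interpolation=cv2.INTER_CUBIC);cv2.imwrite('pics/c2.png',x)
E
```

```text
top
bench z -0.0012553161791714063 0.0019812827846763057
holdertop 925 mean [ 0.4996 -0.0583  0.0709] zmed 0.0709 rect [499.7 -58.7] [61.  62.8] 16.4
holderbase 1411 mean [ 0.4968 -0.0563  0.0114] zmed 0.0112 rect [499.6 -58.6] [118.7 101.1] 16.0
racktop 2589 mean [0.5465 0.2668 0.0555] zmed 0.0555 rect [562.6 270.8] [217.7 264.3] 5.8
racktop all 4231 mean [0.5484 0.2681 0.0711] zmed 0.057 rect [560.1 270.3] [220.8 264.7] 4.4
stake top 165 mean [0.5282 0.3514 0.1195] zmed 0.1198 rect [528.1 351.4] [24.9 26.1] 13.1
collar+ 439 mean [0.526  0.3458 0.0995] zmed 0.0986 rect [534.7 328.6] [37.  86.3] 15.2
flat top 379 mean [0.567  0.1856 0.1131] zmed 0.1132 rect [567.5 186.1] [36.9 36.5] 13.6
dome top 437 mean [0.5449 0.2652 0.1008] zmed 0.1081 rect [547.8 269.4] [38.5 38.8] 13.2
cuptop 210 mean [ 0.5314 -0.3051  0.036 ] zmed 0.0357 rect [ 531.3 -305.5] [33.5 32.6] 37.7
cup 328 mean [ 0.5296 -0.3013  0.0309] zmed 0.0348 rect [ 530.6 -304.1] [36.4 37.1] 70.1
side
bench z 0.0012755451383554828 0.0021711104342583046
holdertop 484 mean [ 0.5004 -0.0549  0.0725] zmed 0.0728 rect [501.3 -58.2] [62.1 72.2] 15.6
holderbase 712 mean [ 0.4968 -0.0448  0.0125] zmed 0.0127 rect [506.5 -74.7] [120.3 141.8] 16.7
racktop 1623 mean [0.5396 0.3022 0.0566] zmed 0.0567 rect [558.9 269.3] [220.4 268.2] 3.8
racktop all 3787 mean [0.5457 0.2965 0.075 ] zmed 0.064 rect [562.1 269.8] [220.6 268.4] 5.2
stake top 164 mean [0.5292 0.3548 0.1196] zmed 0.1199 rect [530.3 353.6] [26.5 28.1] 56.9
collar+ 630 mean [0.5268 0.3565 0.0962] zmed 0.0934 rect [534.7 330.5] [37.3 92.1] 14.7
flat top 276 mean [0.5684 0.1906 0.1138] zmed 0.1144 rect [569.8 187.1] [35.9 41. ] 13.4
dome top 507 mean [0.5459 0.2778 0.0956] zmed 0.088 rect [549.2 272.9] [39.9 38.2] 17.6
cuptop 100 mean [ 0.5322 -0.3037  0.0382] zmed 0.0385 rect [ 533.1 -306.3] [36.9 36.4] 64.0
cup 226 mean [ 0.5306 -0.2981  0.028 ] zmed 0.0301 rect [ 526.3 -294.9] [38.4 65.7] 36.2
```

View pics/c1.png

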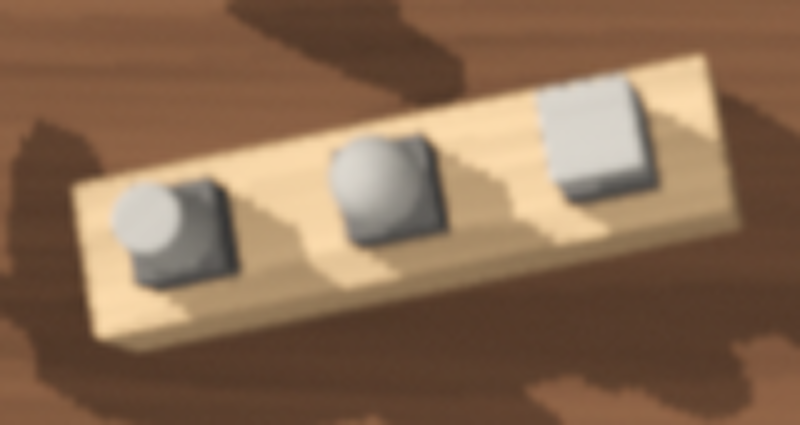

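View pics/c2.png

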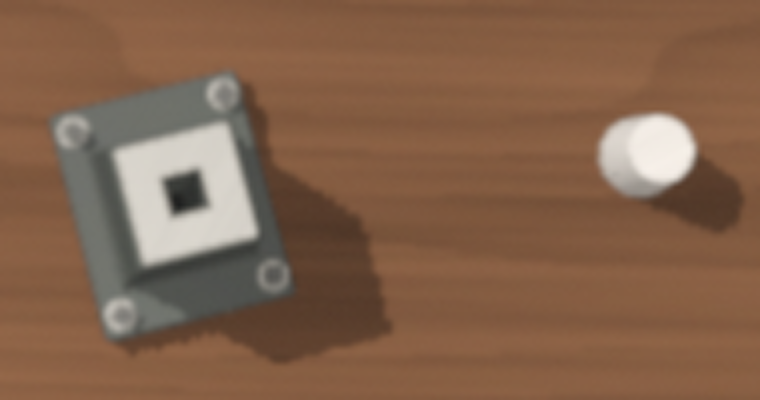

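Request:
play_rows(commands=[{"rz":-0.18,"z":-0.01},{"rz":-0.18,"z":-0.01},{"rz":-0.18,"z":-0.01},{"rz":-0.18},{"rz":-0.18},{"rz":-0.18},{"rz":-0.18},{"rz":-0.18},{"rz":-0.03},{}], squeeze=100)

```text
invalid input at $.commands[0]: expected keys grip, x, y, z, rx, ry, rz
```

Request:
play_rows(commands=[{"grip":-1,"x":0,"y":0,"z":-0.01,"rx":0,"ry":0,"rz":-0.18},{"grip":-1,"x":0,"y":0,"z":-0.01,"rx":0,"ry":0,"rz":-0.18},{"grip":-1,"x":0,"y":0,"z":-0.01,"rx":0,"ry":0,"rz":-0.18},{"grip":-1,"x":0,"y":0,"z":0,"rx":0,"ry":0,"rz":-0.18},{"grip":-1,"x":0,"y":0,"z":0,"rx":0,"ry":0,"rz":-0.18},{"grip":-1,"x":0,"y":0,"z":0,"rx":0,"ry":0,"rz":-0.18},{"grip":-1,"x":0,"y":0,"z":0,"rx":0,"ry":0,"rz":-0.18},{"grip":-1,"x":0,"y":0,"z":0,"rx":0,"ry":0,"rz":-0.18},{"grip":-1,"x":0,"y":0,"z":0,"rx":0,"ry":0,"rz":-0.03}], squeeze=100)

```text
time_s: 2.33
position: [0.1797, -0.5198, 0.2509]
tool_rot: [[-0.23, 0.973, -0.0], [0.973, 0.23, 0.0], [0.0, -0.0, -1.0]]
ft_force: [-0.6, 0.1, -0.3]
grip_width: 0.0855
```

Request:
play_rows(commands=[{"grip":-1,"x":0.03,"y":0.05,"z":0,"rx":0,"ry":0,"rz":0},{"grip":-1,"x":0.045,"y":0.05,"z":0,"rx":0,"ry":0,"rz":0},{"grip":-1,"x":0.045,"y":0.05,"z":0,"rx":0,"ry":0,"rz":0},{"grip":-1,"x":0.045,"y":0.05,"z":0,"rx":0,"ry":0,"rz":0},{"grip":-1,"x":0.045,"y":0.05,"z":0,"rx":0,"ry":0,"rz":0},{"grip":-1,"x":0.045,"y":0.05,"z":0,"rx":0,"ry":0,"rz":0},{"grip":-1,"x":0.045,"y":0.05,"z":0,"rx":0,"ry":0,"rz":0},{"grip":-1,"x":0.045,"y":0.05,"z":0,"rx":0,"ry":0,"rz":0},{"grip":-1,"x":0.045,"y":0.05,"z":0,"rx":0,"ry":0,"rz":0},{"grip":-1,"x":0.045,"y":0.05,"z":0,"rx":0,"ry":0,"rz":0},{"grip":-1,"x":0.045,"y":0.03,"z":0,"rx":0,"ry":0,"rz":0},{"grip":-1,"x":0.045,"y":0.01,"z":0,"rx":0,"ry":0,"rz":0}], squeeze=100)

```text
time_s: 3.82
position: [0.5608, 0.082, 0.2503]
tool_rot: [[-0.227, 0.974, -0.0], [0.974, 0.227, 0.0], [0.0, -0.0, -1.0]]
ft_force: [-0.1, -0.5, -0.3]
grip_width: 0.0854
```

Request:
play_rows(commands=[{"grip":-1,"x":0.045,"y":0,"z":0,"rx":0,"ry":0,"rz":0},{"grip":-1,"x":0.045,"y":0,"z":0,"rx":0,"ry":0,"rz":0},{"grip":-1,"x":0.045,"y":0,"z":0,"rx":0,"ry":0,"rz":0},{"grip":-1,"x":0.045,"y":0,"z":0,"rx":0,"ry":0,"rz":0},{"grip":-1,"x":0.03,"y":0,"z":0,"rx":0,"ry":0,"rz":0},{"grip":-1,"x":0.01,"y":0,"z":0,"rx":0,"ry":0,"rz":0},{"grip":-1,"x":0,"y":0,"z":0,"rx":0,"ry":0,"rz":0}], squeeze=100)

```text
time_s: 4.7
position: [0.5096, 0.2939, 0.2508]
tool_rot: [[-0.229, 0.973, -0.0], [0.973, 0.229, -0.0], [-0.0, -0.0, -1.0]]
ft_force: [-0.2, -0.1, -0.1]
grip_width: 0.0855
```

Request:
play_rows(commands=[{"grip":-1,"x":0.0264,"y":0.0159,"z":0,"rx":0,"ry":0,"rz":0},{"grip":-1,"x":0.0263,"y":0.0159,"z":0,"rx":0,"ry":0,"rz":0},{"grip":-1,"x":0,"y":0,"z":0.03,"rx":0,"ry":0,"rz":0},{"grip":-1,"x":0,"y":0,"z":0.04,"rx":0,"ry":0,"rz":0},{"grip":-1,"x":0,"y":0,"z":0.02,"rx":0,"ry":0,"rz":0},{"grip":-1,"x":0,"y":0,"z":0,"rx":0,"ry":0,"rz":0},{"grip":-1,"x":0,"y":0,"z":0,"rx":0,"ry":0,"rz":0}], squeeze=100)

```text
time_s: 5.58
position: [0.5292, 0.3522, 0.1622]
tool_rot: [[-0.229, 0.973, 0.002], [0.973, 0.229, 0.001], [0.0, 0.002, -1.0]]
ft_force: [0.0, -0.1, -0.5]
grip_width: 0.0852
```

```bash
python3 - <<'E'
from rig import env, optics
import cv2,numpy as np
a=optics.get_image("side")["color"]
cv2.imwrite("pics/s1.png",cv2.resize(a[200:400,180:400],None,fx=3,fy=3))
E
```

```text
(no output)
```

View pics/s1.png

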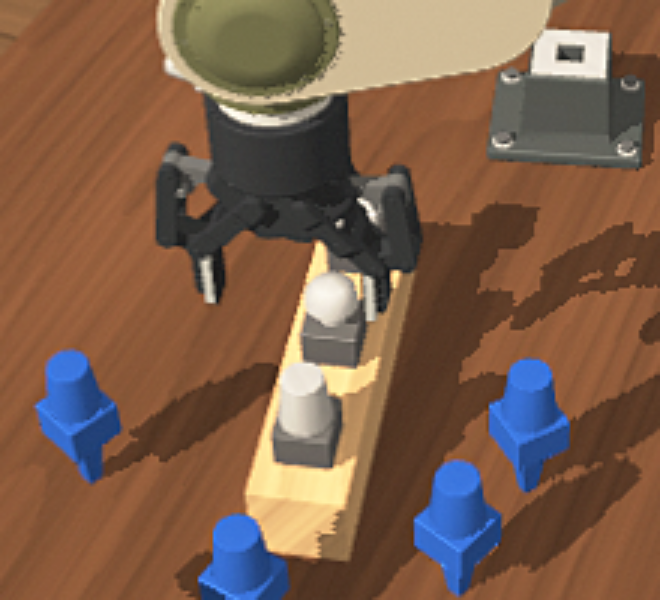

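The open jaws straddle along the rack's x, above the stake at crop (303,400). Everything is clear, so I'll descend.

Request:
play_rows(commands=[{"grip":-1,"x":0,"y":0,"z":0.03,"rx":0,"ry":0,"rz":0},{"grip":-1,"x":0,"y":0,"z":0.03,"rx":0,"ry":0,"rz":0},{"grip":-1,"x":0,"y":0,"z":0.02,"rx":0,"ry":0,"rz":0},{"grip":-1,"x":0,"y":0,"z":0.0085,"rx":0,"ry":0,"rz":0},{"grip":-1,"x":0,"y":0,"z":0,"rx":0,"ry":0,"rz":0},{"grip":1,"x":0,"y":0,"z":0,"rx":0,"ry":0,"rz":0},{"grip":1,"x":0,"y":0,"z":0,"rx":0,"ry":0,"rz":0},{"grip":1,"x":0,"y":0,"z":0,"rx":0,"ry":0,"rz":0},{"grip":1,"x":0,"y":0,"z":0,"rx":0,"ry":0,"rz":0}], squeeze=60)

```text
time_s: 6.75
position: [0.5288, 0.3529, 0.0735]
tool_rot: [[-0.23, 0.973, 0.002], [0.973, 0.23, 0.001], [0.0, 0.002, -1.0]]
ft_force: [-1.0, 0.0, 5.4]
grip_width: 0.031
```

Request:
play_rows(commands=[{"grip":1,"x":0,"y":0,"z":0,"rx":0,"ry":0,"rz":0},{"grip":1,"x":0,"y":0,"z":0,"rx":0,"ry":0,"rz":0},{"grip":1,"x":0,"y":0,"z":0,"rx":0,"ry":0,"rz":0}], squeeze=110)

```text
time_s: 7.12
position: [0.5289, 0.3529, 0.0738]
tool_rot: [[-0.23, 0.973, 0.002], [0.973, 0.23, 0.001], [0.0, 0.002, -1.0]]
ft_force: [-0.5, -0.6, 7.2]
grip_width: 0.0294
```

```bash
python3 - <<'E'
from rig import env, optics
import cv2,numpy as np
a=optics.get_image("side")["color"]
print(env.observe())
cv2.imwrite("pics/s2.png",cv2.resize(a[200:400,180:400],None,fx=3,fy=3))
E
```

```text
{'time_s': 7.175, 'q': array([ 2.30678929e+01,  3.76039974e+01,  7.18422151e+01, -9.14737877e-03,
        7.04074202e+01,  9.77757690e+00]), 'qvel': array([ 0.09739383, -0.03097374, -0.00587948,  0.03729814,  0.04564167,
       -0.0082746 ]), 'joint_efforts': array([ 7.89217302e-02, -5.12690735e+01, -1.85767096e+01,  1.15763554e-01,
       -1.87069885e-01, -2.33506900e-03]), 'position': array([0.52892937, 0.35292513, 0.07380351]), 'tool_rot': array([[-2.29937508e-01,  9.73202414e-01,  2.40926488e-03],
       [ 9.73205354e-01,  2.29936067e-01,  8.62563397e-04],
       [ 2.85471888e-04,  2.54304516e-03, -9.99996726e-01]]), 'ft_force': array([-0.97297613, -1.22169892,  7.03335858]), 'wrist_torque': array([-0.11331784, -0.01285313, -0.06322938]), 'grip_width': 0.029068121860452812}
```

View pics/s2.png

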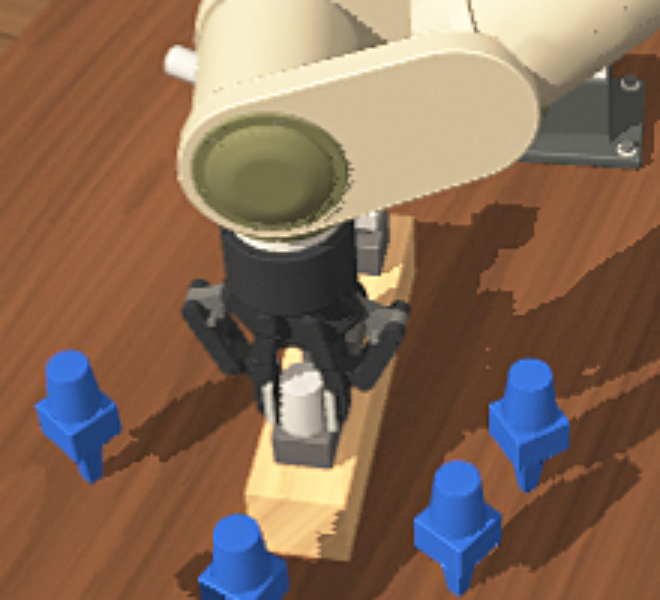

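```bash
python3 - <<'E'
from rig import env, optics
from h import *
im=optics.get_image("side")
a=im["color"]
u=project(im,[[.529,.353,.12],[.529,.353,.084],[.529,.353,.056]]);print(u)
cv2.imwrite("pics/s3.png",cv2.resize(a[300:375,240:330],None,fx=8,fy=8,interpolation=cv2.INTER_CUBIC))
E
```

```text
[[280.54412362 326.07051922]
 [281.79057381 339.03648256]
 [282.72724297 348.72699276]]
```

View pics/s3.png

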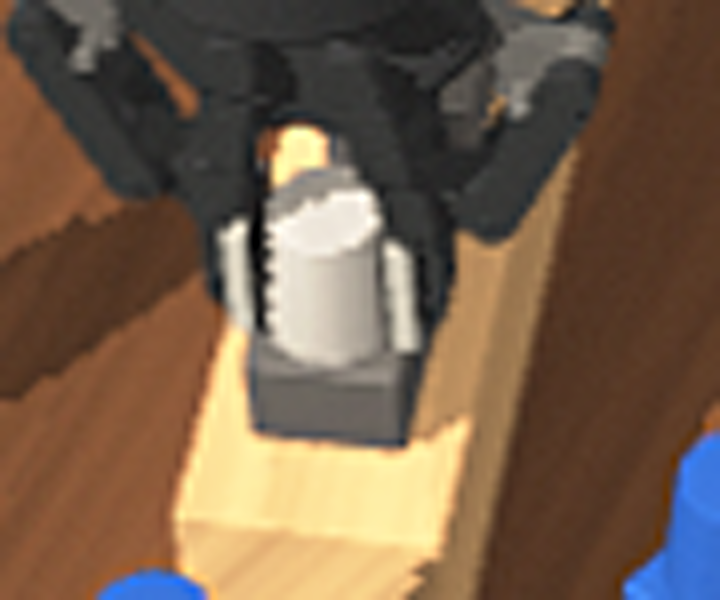

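```bash
python3 - <<'E'
from h import *
im=dict(np.load("side0.npz"))
tx=np.array([-.23,.973,0]);ty=np.array([.973,.23,0]);c=np.array([.529,.353,0])
for s in (-1,1):
  for hw in (.015,.019):
   for z in (.06,.068,.076,.084,.1):
    p=c+ty*s*hw+tx*.011+[0,0,z]
    u=project(im,p)[0]; print(s,hw,z,((u-[240,300])*8).round())
E
```

```text
-1 0.015 0.06 [394. 423.]
-1 0.015 0.068 [392. 401.]
-1 0.015 0.076 [390. 379.]
-1 0.015 0.084 [389. 356.]
-1 0.015 0.1 [385. 311.]
-1 0.019 0.06 [411. 425.]
-1 0.019 0.068 [409. 403.]
-1 0.019 0.076 [408. 381.]
-1 0.019 0.084 [406. 358.]
-1 0.019 0.1 [402. 313.]
1 0.015 0.06 [268. 408.]
1 0.015 0.068 [266. 386.]
1 0.015 0.076 [263. 363.]
1 0.015 0.084 [261. 341.]
1 0.015 0.1 [255. 296.]
1 0.019 0.06 [251. 406.]
1 0.019 0.068 [249. 384.]
1 0.019 0.076 [246. 361.]
1 0.019 0.084 [244. 339.]
1 0.019 0.1 [238. 294.]
```

```bash
python3 - <<'E'
from h import *
im=dict(np.load("side0.npz"))
tx=np.array([-.23,.973,0]);ty=np.array([.973,.23,0]);c=np.array([.5292,.3522,0])
for s in (-1,1):
   for z in (.15,.16,.17,.18):
    p=c+ty*s*.0425+tx*.0+[0,0,z]
    u=project(im,p)[0]; print(s,z,((u-[180,200])*3).round())
from rig import optics
im=optics.get_image("top");cv2.imwrite("pics/t1.png",cv2.resize(im["color"][200:320,100:260],None,fx=5,fy=5))
im=optics.get_image("side");W=world(im)
for v in range(300,366,3):
  print(v,[ (round(float(W[v,u,1])*1000),round(float(W[v,u,2])*1000)) for u in (270,290,282)])
E
```

```text
-1 0.15 [369. 351.]
-1 0.16 [369. 340.]
-1 0.17 [368. 328.]
-1 0.18 [367. 316.]
1 0.15 [229. 336.]
1 0.16 [227. 324.]
1 0.17 [226. 312.]
1 0.18 [224. 300.]
300 [(392, 228), (370, 216), (383, 226)]
303 [(390, 218), (360, 197), (381, 217)]
306 [(373, 191), (357, 187), (366, 191)]
309 [(377, 187), (360, 182), (371, 189)]
312 [(377, 179), (357, 171), (370, 180)]
315 [(370, 163), (351, 155), (367, 169)]
318 [(371, 156), (361, 160), (291, 66)]
321 [(358, 132), (365, 157), (343, 122)]Traceback (most recent call last):
  File "<stdin>", line 12, in <module>
ValueError: cannot convert float NaN to integer
```

View pics/t1.png

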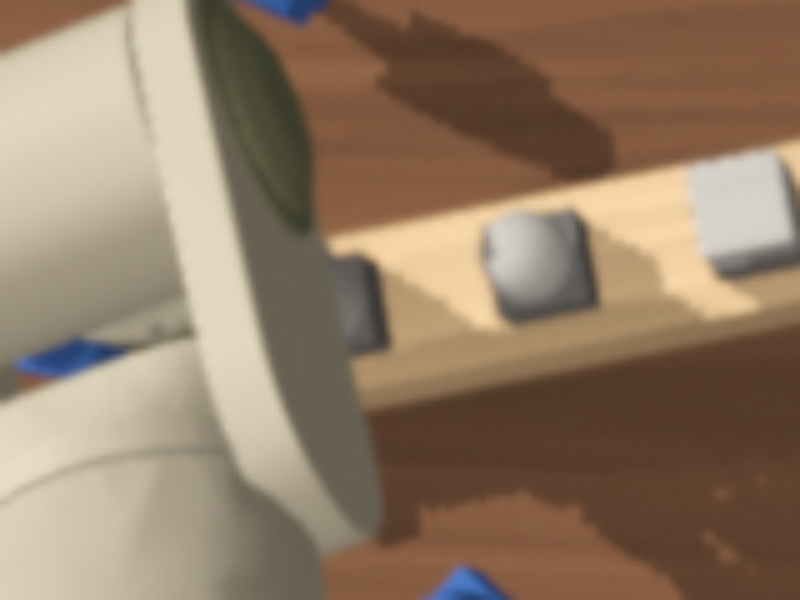

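The side picture shows the pads' ends at about z = 0.084 m, on the collar's top around crop (240,320) and (410,350). They are around the head rather than the collar, and the width of 29 mm agrees. The fingertips are evidently higher than the stated offset suggests, so I'll open, go lower and regrip lightly.

Request:
play_rows(commands=[{"grip":-1,"x":0,"y":0,"z":0,"rx":0,"ry":0,"rz":0},{"grip":-1,"x":0,"y":0,"z":0,"rx":0,"ry":0,"rz":0},{"grip":-1,"x":0,"y":0,"z":0,"rx":0,"ry":0,"rz":0},{"grip":-1,"x":0,"y":0,"z":0,"rx":0,"ry":0,"rz":0},{"grip":-1,"x":0,"y":0,"z":0,"rx":0,"ry":0,"rz":0}], squeeze=20)

```text
time_s: 7.95
position: [0.5283, 0.3527, 0.0724]
tool_rot: [[-0.23, 0.973, -0.0], [0.973, 0.23, -0.0], [-0.0, -0.0, -1.0]]
ft_force: [0.3, 0.5, 0.0]
grip_width: 0.085
```

```bash
python3 - <<'E'
from rig import env, optics
from h import *
im=optics.get_image("side")
a=im["color"]
cv2.imwrite("pics/s4.png",cv2.resize(a[290:375,220:330],None,fx=7,fy=7,interpolation=cv2.INTER_CUBIC))
tx=np.array([-.23,.973,0]);ty=np.array([.973,.23,0]);c=np.array([.529,.353,0])
for s in (-1,1):
   for z in (.06,.07,.08,.09,.1):
    print(s,z,[((project(im,c+ty*s*.0425+tx*d+[0,0,z])[0]-[220,290])*7).round() for d in (-.011,.011)])
E
```

```text
-1 0.06 [array([602., 388.]), array([587., 452.])]
-1 0.07 [array([601., 364.]), array([585., 428.])]
-1 0.08 [array([599., 340.]), array([584., 404.])]
-1 0.09 [array([598., 315.]), array([583., 379.])]
-1 0.1 [array([596., 290.]), array([581., 354.])]
1 0.06 [array([293., 352.]), array([274., 414.])]
1 0.07 [array([290., 328.]), array([271., 390.])]
1 0.08 [array([287., 303.]), array([268., 366.])]
1 0.09 [array([284., 279.]), array([264., 341.])]
1 0.1 [array([280., 254.]), array([261., 316.])]
```

View pics/s4.png

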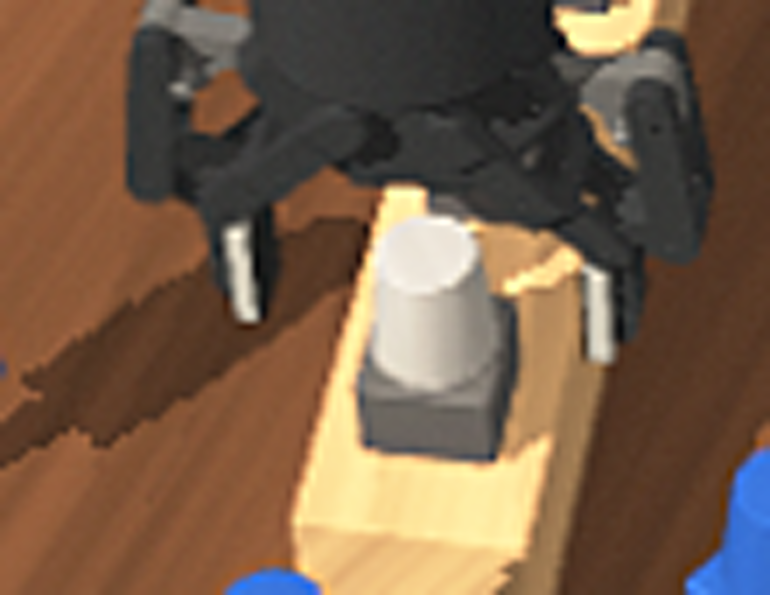

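Request:
play_rows(commands=[{"grip":-1,"x":0,"y":0,"z":0.008,"rx":0,"ry":0,"rz":0},{"grip":-1,"x":0,"y":0,"z":0.008,"rx":0,"ry":0,"rz":0},{"grip":-1,"x":0,"y":0,"z":0.003,"rx":0,"ry":0,"rz":0},{"grip":-1,"x":0,"y":0,"z":0,"rx":0,"ry":0,"rz":0}], squeeze=20)

```text
time_s: 8.5
position: [0.5282, 0.3527, 0.053]
tool_rot: [[-0.23, 0.973, -0.001], [0.973, 0.23, -0.0], [-0.0, -0.001, -1.0]]
ft_force: [0.0, 0.0, 0.7]
grip_width: 0.0849
```

Request:
play_rows(commands=[{"grip":1,"x":0,"y":0,"z":0,"rx":0,"ry":0,"rz":0},{"grip":1,"x":0,"y":0,"z":0,"rx":0,"ry":0,"rz":0},{"grip":1,"x":0,"y":0,"z":0,"rx":0,"ry":0,"rz":0},{"grip":1,"x":0,"y":0,"z":0,"rx":0,"ry":0,"rz":0}], squeeze=20)

```text
time_s: 9.0
position: [0.5285, 0.3528, 0.0537]
tool_rot: [[-0.23, 0.973, 0.001], [0.973, 0.23, 0.0], [0.0, 0.001, -1.0]]
ft_force: [0.6, 0.0, 1.3]
grip_width: 0.0376
```

```bash
python3 - <<'E'
from rig import env, optics
from h import *
im=optics.get_image("side")
a=im["color"]
cv2.imwrite("pics/s5.png",cv2.resize(a[290:375,220:330],None,fx=7,fy=7,interpolation=cv2.INTER_CUBIC))
E
```

```text
(no output)
```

View pics/s5.png

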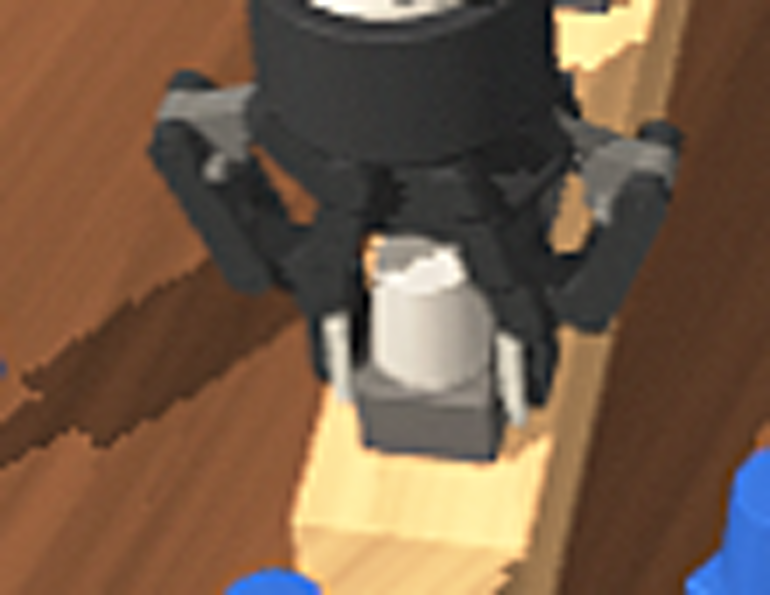

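The grip reads 37.6 mm, so the pads are now on the collar flats at crop (338,395) and (515,415). I'll tighten and lift.

Request:
play_rows(commands=[{"grip":1,"x":0,"y":0,"z":0,"rx":0,"ry":0,"rz":0},{"grip":1,"x":0,"y":0,"z":0,"rx":0,"ry":0,"rz":0},{"grip":1,"x":0,"y":0,"z":0,"rx":0,"ry":0,"rz":0},{"grip":1,"x":0,"y":0,"z":-0.005,"rx":0,"ry":0,"rz":0},{"grip":1,"x":0,"y":0,"z":-0.01,"rx":0,"ry":0,"rz":0},{"grip":1,"x":0,"y":0,"z":-0.01,"rx":0,"ry":0,"rz":0},{"grip":1,"x":0,"y":0,"z":-0.015,"rx":0,"ry":0,"rz":0},{"grip":1,"x":0,"y":0,"z":-0.02,"rx":0,"ry":0,"rz":0},{"grip":1,"x":0,"y":0,"z":-0.03,"rx":0,"ry":0,"rz":0},{"grip":1,"x":0,"y":0,"z":-0.03,"rx":0,"ry":0,"rz":0},{"grip":1,"x":0,"y":0,"z":-0.02,"rx":0,"ry":0,"rz":0},{"grip":1,"x":0,"y":0,"z":0,"rx":0,"ry":0,"rz":0}], squeeze=110)

```text
time_s: 10.55
position: [0.5288, 0.353, 0.1956]
tool_rot: [[-0.23, 0.973, 0.004], [0.973, 0.23, 0.002], [0.001, 0.004, -1.0]]
ft_force: [0.5, 0.6, -7.0]
grip_width: 0.0357
```

```bash
python3 - <<'E'
from rig import env, optics
from h import *
s=env.observe();print(s["position"],s["ft_force"],s["grip_width"],s["tool_rot"])
im=optics.get_image("side")
a=im["color"]
cv2.imwrite("pics/s6.png",cv2.resize(a[240:375,200:370],None,fx=4.5,fy=4.5,interpolation=cv2.INTER_CUBIC))
E
```

```text
[0.5287551  0.35295643 0.19561032] [ 0.46042878  0.56597064 -6.95722662] 0.03569836021663041 [[-2.29919312e-01  9.73202971e-01  3.61755911e-03]
 [ 9.73209436e-01  2.29914950e-01  1.58438309e-03]
 [ 7.10195406e-04  3.88492293e-03 -9.99992201e-01]]
```

View pics/s6.png

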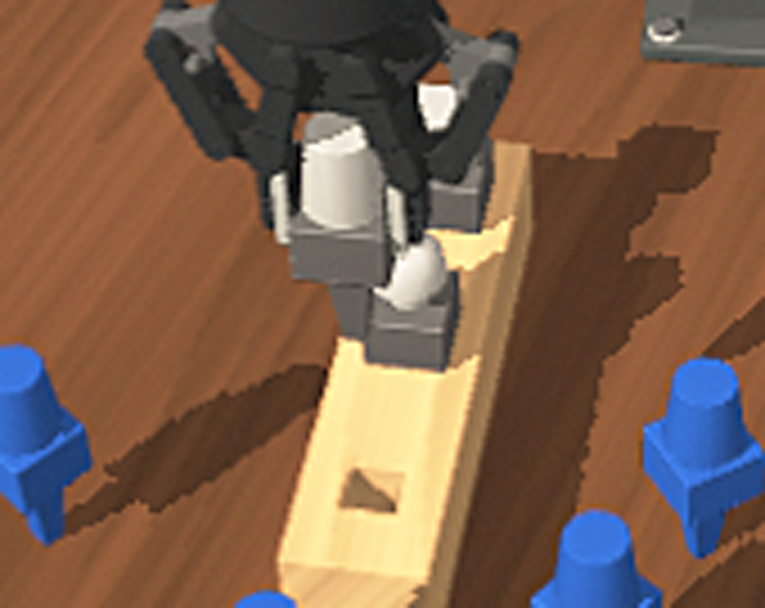

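Request:
play_rows(commands=[{"grip":1,"x":-0.015,"y":-0.005,"z":-0.01,"rx":0,"ry":0,"rz":0},{"grip":1,"x":-0.03,"y":-0.009,"z":-0.01,"rx":0,"ry":0,"rz":0},{"grip":1,"x":-0.04,"y":-0.0125,"z":0,"rx":0,"ry":0,"rz":0},{"grip":1,"x":-0.04,"y":-0.0125,"z":0,"rx":0,"ry":0,"rz":0},{"grip":1,"x":-0.04,"y":-0.0125,"z":0,"rx":0,"ry":0,"rz":0},{"grip":1,"x":-0.04,"y":-0.0125,"z":0,"rx":0,"ry":0,"rz":0},{"grip":1,"x":-0.04,"y":-0.0125,"z":0,"rx":0,"ry":0,"rz":0},{"grip":1,"x":-0.04,"y":-0.0125,"z":0,"rx":0,"ry":0,"rz":0},{"grip":1,"x":-0.04,"y":-0.0125,"z":0,"rx":0,"ry":0,"rz":0},{"grip":1,"x":-0.04,"y":-0.0125,"z":0,"rx":0,"ry":0,"rz":0},{"grip":1,"x":-0.02,"y":-0.006,"z":0,"rx":0,"ry":0,"rz":0},{"grip":1,"x":-0.009,"y":-0.003,"z":0,"rx":0,"ry":0,"rz":-0.047}], squeeze=110)

```text
time_s: 12.1
position: [0.4983, -0.0608, 0.2133]
tool_rot: [[-0.274, 0.962, -0.001], [0.962, 0.274, -0.0], [0.0, -0.001, -1.0]]
ft_force: [-0.0, -0.5, -6.9]
grip_width: 0.0354
```

Request:
play_rows(commands=[{"grip":1,"x":0,"y":0,"z":0,"rx":0,"ry":0,"rz":0},{"grip":1,"x":0,"y":0,"z":0,"rx":0,"ry":0,"rz":0},{"grip":1,"x":0,"y":0,"z":0,"rx":0,"ry":0,"rz":0}], squeeze=110)

```text
time_s: 12.48
position: [0.4991, -0.0585, 0.2134]
tool_rot: [[-0.276, 0.961, -0.0], [0.961, 0.276, 0.0], [0.0, -0.0, -1.0]]
ft_force: [-0.0, -0.3, -6.5]
grip_width: 0.0357
```

```bash
python3 - <<'E'
from rig import env, optics
from h import *
s=env.observe();print(s["position"],s["ft_force"],s["grip_width"],s["tool_rot"])
for n in("side","top"):
    im=optics.get_image(n)
    np.savez(n+"7.npz",**{k:np.array(v) for k,v in im.items()})
    u=project(im,[.5,-.0586,.12])[0].astype(int);print(n,u)
    a=im["color"][u[1]-60:u[1]+60,u[0]-80:u[0]+80]
    cv2.imwrite(f"pics/{n}7.png",cv2.resize(a,None,fx=5,fy=5,interpolation=cv2.INTER_CUBIC))
E
```

```text
[ 0.49906483 -0.0585441   0.21342629] [-0.02016296 -0.33865879 -6.45649374] 0.035710004849272795 [[-2.75593466e-01  9.61274272e-01 -1.22881340e-04]
 [ 9.61274271e-01  2.75593479e-01  1.03022481e-04]
 [ 1.32898157e-04 -8.97303476e-05 -9.99999987e-01]]
side [370 201]
top [378 280]
```

View pics/side7.png

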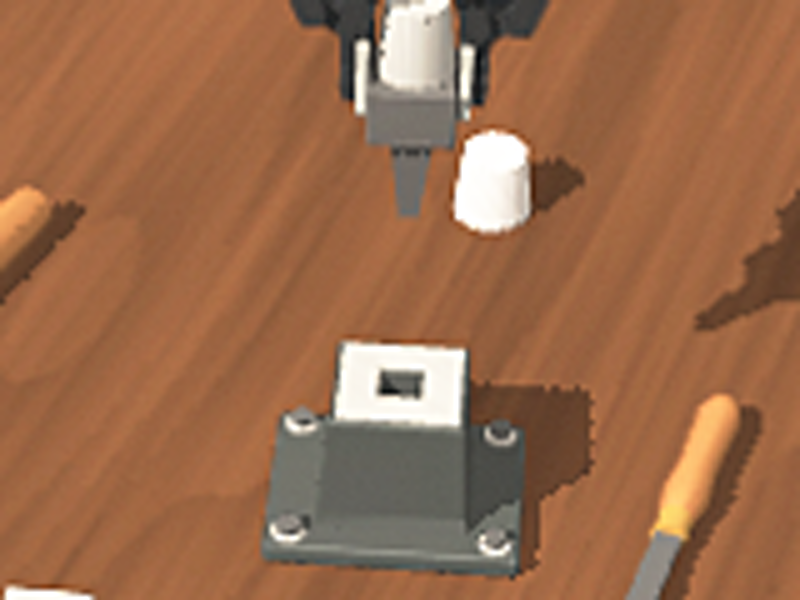

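View pics/top7.png

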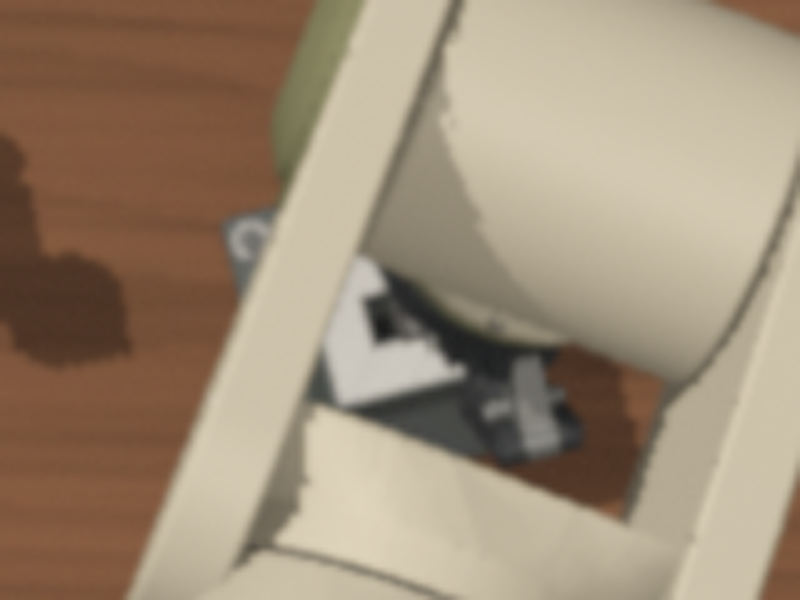

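```bash
python3 - <<'E'
from h import *
im=dict(np.load("side7.npz"));W=world(im)
R=np.array([[-.2756,.9613,0],[.9613,.2756,0],[0,0,-1]])
T=np.array([.4991,-.0585,.2134])
L=(W-T)@R   # tool coords
for v in range(143,188,2):
    row=[]
    for u in range(360,384):
        p=L[v,u]
        row.append("%4d"%(p[0]*1000) if abs(p[0])<.06 and abs(p[2])<.1 else "   .")
    us=[u for u in range(355,390) if abs(L[v,u,0])<.06 and abs(L[v,u,2])<.09]
    print(v,"".join(row)," z",np.nanmedian([L[v,u,2] for u in us]).round(4) if us else '', "y",(L[v,us[0],1]*1e3).round(1) if us else'',(L[v,us[-1],1]*1e3).round(1) if us else'')
E
```

```text
143   13  12  13  20  15   .   .   4   9  11  12   9  10   8   7   6   8   9   9   0   .   .  10  13  z -0.0663 y 38.5 -32.3
145   11  13  13   9  -9   .  -1   9   8   8  11  11  13  13  10  11   8   5   6   4   .   .  17  12  z -0.0617 y 38.0 -32.6
147   13   9  12  15   0   .   0   8  11  10   6  15  13  15  11  15   9   6  10   2   0   .  15  13  z -0.0571 y 36.2 -32.8
149   13   9  14   9   9   .   5  12   6   9  12  16  10  16  14  13   9   9  10   2   1   .   6  12  z -0.0519 y 31.9 -31.0
151   10  12  14  10   8   3   7  10   8  13  12  14  15  15  14   9  12  11  11   7   1 -17  12  13  z -0.0466 y 31.6 -29.1
153   11   7  10  13   5   4   8   7  11   9  13  10  18  15  13  13   9  10   9   7   4  12  11  14  z -0.0413 y 31.8 -29.4
155    7  10  10   9   0   3   7  12  14  15  13  14  15  13  17   .  12  12   9  11   3  10  11  10  z -0.0384 y 31.9 -29.6
157    5  11   9  12  12  12   8   8  11  17  14  14  16  16  15  14  13  12  12  11   7  12  11  12  z -0.0332 y 31.7 -29.8
159    6  11  12  17  14  18  12  19  13  16  18  18  17  16  19  17  17  18  17  16  11  11  14  12
[... 1017 characters left out ...]
    .   .   .   .   .   .   .   .   .   4   3   0   2   6   7   .   .   .   .   .   .   .   .   .  z 0.0244 y 6.7 -4.2
179    .   .   .   .   .   .   .   .   .   4   6   6   1   4   2   .   .   .   .   .   .   .   .   .  z 0.0288 y 6.6 -4.3
181    .   .   .   .   .   .   .   .   .  -1   3   1  -1   0   .   .   .   .   .   .   .   .   .   .  z 0.0375 y 6.6 -2.2
183    .   .   .   .   .   .   .   .   .   .   3   2   5   3   .   .   .   .   .   .   .   .   .   .  z 0.0403 y 4.1 -2.5
185    .   .   .   .   .   .   .   .   .   .   .   .   .   .   .   .   .   .   .   .   .   .   .   .  z  y  
187    .   .   .   .   .   .   .   .   .   .   .   .   .   .   .   .   .   .   .   .   .   .   .   .  z  y
```

```bash
python3 - <<'E'
from h import *
R=np.array([[-.2756,.9613,0],[.9613,.2756,0],[0,0,-1]])
T=np.array([.4991,-.0585,.2134])
for f in ("side0","side7"):
    im=dict(np.load(f+".npz"));W=world(im);L=(W-T)@R
    def st(name,lo,hi):
        m=sel(L,np.array(lo)/1e3,np.array(hi)/1e3);p=L[m]*1e3
        print(f,name,len(p),"med",np.median(p,0).round(1) if len(p) else '',"p2",np.percentile(p,2,axis=0).round(1) if len(p) else '',"p98",np.percentile(p,98,axis=0).round(1) if len(p) else '')
    st("column front",[24,-28,150],[38,28,190])
    st("holder top",[-40,-40,136],[40,40,146])
    st("base top",[-60,-70,198],[60,70,204])
    st("base front",[40,-50,204],[58,50,211])
    st("collar front",[10,-18,-20],[24,18,-5])
    # top edges per row: mid of y-extent
    m=sel(L,np.array([-40,-45,136])/1e3,np.array([40,45,146])/1e3)
    ys=[(L[v][m[v]][:,1].min()*1e3,L[v][m[v]][:,1].max()*1e3) for v in range(480) if m[v].sum()>15]
    print("top y mid",np.median([(a+b)/2 for a,b in ys]).round(2),np.median([b-a for a,b in ys]).round(1))
    xs=[(L[:,u][m[:,u]][:,0].min()*1e3,L[:,u][m[:,u]][:,0].max()*1e3) for u in range(640) if m[:,u].sum()>8]
    print("top x mid",np.median([(a+b)/2 for a,b in xs]).round(2),np.median([b-a for a,b in xs]).round(1))
    m=sel(L,np.array([10,-25,-20])/1e3,np.array([24,25,-5])/1e3)
    ys=[(L[v][m[v]][:,1].min()*1e3,L[v][m[v]][:,1].max()*1e3) for v in range(480) if m[v].sum()>12]
    if ys: print("collar y mid",np.median([(a+b)/2 for a,b in ys]).round(2),np.median([b-a for a,b in ys]).round(1))
im=dict(np.load("side7.npz"))
a=im["color"][140:240,340:400];cv2.imwrite("pics/s8.png",cv2.resize(a,None,fx=6,fy=6,interpolation=cv2.INTER_CUBIC))
E
```

```text
side0 column front 325 med [2.990e+01 1.000e-01 1.703e+02] p2 [ 25.5 -26.9 151. ] p98 [ 34.6  26.  189. ]
side0 holder top 460 med [  3.2   2.3 140.5] p2 [-30.5 -27.9 136.8] p98 [ 31.2  32.2 145.4]
side0 base top 617 med [ 19.1  -0.5 200.6] p2 [-45.1 -56.4 198.1] p98 [ 50.3  61.  203.7]
side0 base front 119 med [ 47.9   0.8 208. ] p2 [ 42.2 -47.8 204.2] p98 [ 56.5  48.8 210.9]
side0 collar front 0 med  p2  p98 
top y mid 2.19 59.6
top x mid 0.41 59.6
side7 column front 331 med [ 30.1   0.  170. ] p2 [ 25.  -26.8 151. ] p98 [ 35.1  26.2 188.8]
side7 holder top 460 med [  2.8   2.2 140.5] p2 [-30.5 -27.8 136.9] p98 [ 31.2  32.1 145. ]
side7 base top 624 med [ 18.8  -3.  200.6] p2 [-45.5 -56.5 198.2] p98 [ 50.3  61.1 203.8]
side7 base front 115 med [ 48.4   5.  207.6] p2 [ 43.3 -43.3 204.1] p98 [ 57.4  48.5 210.9]
side7 collar front 97 med [ 16.5   2.7 -12.9] p2 [ 11.  -16.5 -19.7] p98 [21.3 17.8 -5.6]
top y mid 2.28 59.7
top x mid 0.19 60.1
collar y mid 1.81 36.0
```

View pics/s8.png

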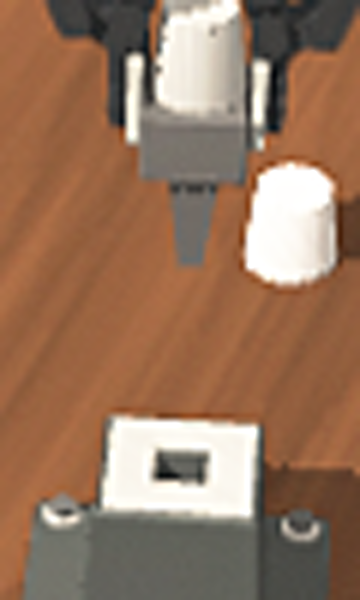

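Request:
play_rows(commands=[{"grip":1,"x":0.002,"y":0.0004,"z":0.02,"rx":0,"ry":0,"rz":0},{"grip":1,"x":0,"y":0,"z":0.03,"rx":0,"ry":0,"rz":0},{"grip":1,"x":0,"y":0,"z":0.025,"rx":0,"ry":0,"rz":0},{"grip":1,"x":0,"y":0,"z":0.01,"rx":0,"ry":0,"rz":0},{"grip":1,"x":0,"y":0,"z":0,"rx":0,"ry":0,"rz":0},{"grip":1,"x":0,"y":0,"z":0,"rx":0,"ry":0,"rz":0}], squeeze=115)

```text
time_s: 13.32
position: [0.4996, -0.0571, 0.1294]
tool_rot: [[-0.275, 0.961, 0.002], [0.961, 0.275, -0.001], [-0.001, 0.002, -1.0]]
ft_force: [-0.4, 0.1, -6.5]
grip_width: 0.0357
```

```bash
python3 - <<'E'
from rig import env, optics
from h import *
s=env.observe();print(s["position"],s["ft_force"],s["grip_width"])
im=optics.get_image("side")
W=world(im);R=np.array([[-.2756,.9613,0],[.9613,.2756,0],[0,0,-1]]);L=(W-[.4991,-.0585,.2134])@R
for z in (62,66,70,74):
  m=sel(L,np.array([5,-28,z])/1e3,np.array([26,28,z+4])/1e3);p=L[m]*1e3;print(len(p),np.median(p,0).round(1) if len(p) else '',p[:,1].min() if len(p) else '',p[:,1].max() if len(p) else '')
a=im["color"][140:240,320:420];cv2.imwrite("pics/s9.png",cv2.resize(a,None,fx=6,fy=6,interpolation=cv2.INTER_CUBIC))
E
```

```text
[ 0.49961135 -0.05710721  0.12941816] [-0.44749762  0.08437487 -6.45081722] 0.035683743467855314
26 [17.7  3.6 64.1] -23.35771185257905 27.543076686277825
34 [17.3 -2.1 68. ] -25.678285586010322 24.905269895296605
28 [18.1  2.2 72.5] -15.34476965877063 20.32403799626665
28 [18.6  3.2 76.6] -15.603985006742965 20.010799655723456
```

View pics/s9.png

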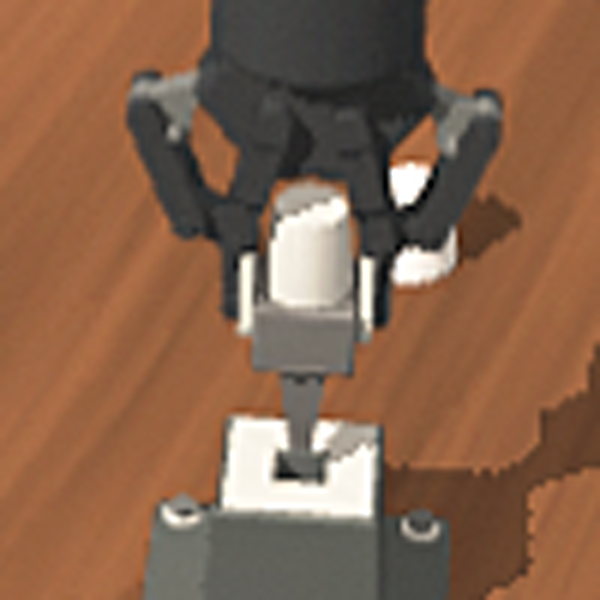

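The tang tip, at crop (300,455), stands over the socket. I'll lower it in small steps.

Request:
play_rows(commands=[{"grip":1,"x":0,"y":0,"z":0.01,"rx":0,"ry":0,"rz":0},{"grip":1,"x":0,"y":0,"z":0.005,"rx":0,"ry":0,"rz":0},{"grip":1,"x":0,"y":0,"z":0.005,"rx":0,"ry":0,"rz":0},{"grip":1,"x":0,"y":0,"z":0.005,"rx":0,"ry":0,"rz":0},{"grip":1,"x":0,"y":0,"z":0,"rx":0,"ry":0,"rz":0}], squeeze=115)

```text
time_s: 14.0
position: [0.4989, -0.0569, 0.1031]
tool_rot: [[-0.275, 0.961, -0.001], [0.961, 0.275, 0.0], [0.0, -0.001, -1.0]]
ft_force: [-0.3, 1.3, -7.0]
grip_width: 0.0357
```

Request:
play_rows(commands=[{"grip":1,"x":0,"y":0,"z":0.005,"rx":0,"ry":0,"rz":0},{"grip":1,"x":0,"y":0,"z":0.005,"rx":0,"ry":0,"rz":0},{"grip":1,"x":0,"y":0,"z":0.005,"rx":0,"ry":0,"rz":0},{"grip":1,"x":0,"y":0,"z":0.005,"rx":0,"ry":0,"rz":0},{"grip":1,"x":0,"y":0,"z":0,"rx":0,"ry":0,"rz":0}], squeeze=115)

```text
time_s: 14.62
position: [0.4994, -0.0576, 0.0832]
tool_rot: [[-0.275, 0.961, 0.001], [0.961, 0.275, -0.001], [-0.001, 0.0, -1.0]]
ft_force: [1.6, -5.0, -7.3]
grip_width: 0.0355
```

Request:
play_rows(commands=[{"grip":1,"x":-0.001,"y":0,"z":0,"rx":0,"ry":0,"rz":0},{"grip":1,"x":0,"y":0,"z":0.003,"rx":0,"ry":0,"rz":0},{"grip":1,"x":0,"y":0,"z":0.003,"rx":0,"ry":0,"rz":0},{"grip":1,"x":0,"y":0,"z":0.001,"rx":0,"ry":0,"rz":0},{"grip":1,"x":0,"y":0,"z":0,"rx":0,"ry":0,"rz":0}], squeeze=115)

```text
time_s: 15.25
position: [0.4996, -0.0583, 0.0764]
tool_rot: [[-0.275, 0.961, 0.001], [0.961, 0.275, -0.001], [-0.001, 0.001, -1.0]]
ft_force: [1.5, -4.6, -6.8]
grip_width: 0.0357
```

Request:
play_rows(commands=[{"grip":1,"x":-0.0008,"y":0,"z":0,"rx":0,"ry":0,"rz":0},{"grip":1,"x":0,"y":0,"z":0.001,"rx":0,"ry":0,"rz":0},{"grip":1,"x":0,"y":0,"z":0.001,"rx":0,"ry":0,"rz":0},{"grip":1,"x":0,"y":0,"z":0,"rx":0,"ry":0,"rz":0}], squeeze=115)

```text
time_s: 15.75
position: [0.4997, -0.0587, 0.0746]
tool_rot: [[-0.275, 0.961, 0.001], [0.961, 0.275, -0.0], [-0.0, 0.001, -1.0]]
ft_force: [1.2, -1.9, -2.9]
grip_width: 0.0354
```

Request:
play_rows(commands=[{"grip":1,"x":-0.0003,"y":0,"z":0.001,"rx":0,"ry":0,"rz":0},{"grip":1,"x":0,"y":0,"z":0.001,"rx":0,"ry":0,"rz":0},{"grip":1,"x":0,"y":0,"z":0,"rx":0,"ry":0,"rz":0}], squeeze=115)

```text
time_s: 16.12
position: [0.4997, -0.0588, 0.0731]
tool_rot: [[-0.275, 0.961, 0.001], [0.961, 0.275, 0.0], [-0.0, 0.001, -1.0]]
ft_force: [0.3, 0.6, 5.3]
grip_width: 0.0356
```

Request:
play_rows(commands=[{"grip":1,"x":0,"y":0,"z":0.001,"rx":0,"ry":0,"rz":0},{"grip":1,"x":0,"y":0,"z":0,"rx":0,"ry":0,"rz":0}], squeeze=115)

```text
time_s: 16.38
position: [0.4998, -0.0588, 0.0722]
tool_rot: [[-0.275, 0.961, 0.001], [0.961, 0.275, 0.0], [-0.0, 0.001, -1.0]]
ft_force: [-0.8, 1.1, 7.2]
grip_width: 0.0353
```

Request:
play_rows(commands=[{"grip":1,"x":0,"y":0,"z":0.001,"rx":0,"ry":0,"rz":0},{"grip":1,"x":0,"y":0,"z":0,"rx":0,"ry":0,"rz":0}], squeeze=115)

```text
time_s: 16.62
position: [0.4998, -0.0588, 0.0713]
tool_rot: [[-0.275, 0.961, 0.001], [0.961, 0.275, 0.0], [-0.0, 0.001, -1.0]]
ft_force: [-1.0, -0.2, 7.0]
grip_width: 0.0356
```

Request:
play_rows(commands=[{"grip":1,"x":0,"y":0,"z":0.001,"rx":0,"ry":0,"rz":0},{"grip":1,"x":0,"y":0,"z":0,"rx":0,"ry":0,"rz":0}], squeeze=115)

```text
time_s: 16.88
position: [0.4998, -0.0588, 0.0704]
tool_rot: [[-0.275, 0.961, 0.001], [0.961, 0.275, 0.0], [-0.0, 0.001, -1.0]]
ft_force: [-0.4, 1.9, 9.5]
grip_width: 0.0356
```

Request:
play_rows(commands=[{"grip":1,"x":0,"y":0,"z":0.001,"rx":0,"ry":0,"rz":0},{"grip":1,"x":0,"y":0,"z":0,"rx":0,"ry":0,"rz":0}], squeeze=115)

```text
time_s: 17.12
position: [0.4999, -0.0588, 0.0701]
tool_rot: [[-0.276, 0.961, 0.002], [0.961, 0.276, -0.0], [-0.001, 0.002, -1.0]]
ft_force: [-3.2, 0.9, 16.7]
grip_width: 0.0355
```

Request:
play_rows(commands=[{"grip":1,"x":0,"y":0,"z":0.0005,"rx":0,"ry":0,"rz":0},{"grip":1,"x":0,"y":0,"z":0,"rx":0,"ry":0,"rz":0}], squeeze=115)

```text
time_s: 17.38
position: [0.4999, -0.0588, 0.0701]
tool_rot: [[-0.276, 0.961, 0.002], [0.961, 0.276, -0.0], [-0.001, 0.002, -1.0]]
ft_force: [-5.5, 1.6, 22.3]
grip_width: 0.0356
```

Request:
play_rows(commands=[{"grip":1,"x":0,"y":0,"z":0,"rx":0,"ry":0,"rz":0},{"grip":1,"x":0,"y":0,"z":0,"rx":0,"ry":0,"rz":0},{"grip":1,"x":0,"y":0,"z":0,"rx":0,"ry":0,"rz":0},{"grip":1,"x":0,"y":0,"z":0,"rx":0,"ry":0,"rz":0}], squeeze=115)

```text
time_s: 17.88
position: [0.4999, -0.0588, 0.0701]
tool_rot: [[-0.276, 0.961, 0.002], [0.961, 0.276, -0.0], [-0.001, 0.002, -1.0]]
ft_force: [-4.4, 2.1, 21.6]
grip_width: 0.036
```

```bash
python3 - <<'E'
from rig import env, optics
from h import *
s=env.observe();print(s["position"],s["ft_force"],s["grip_width"])
im=optics.get_image("side")
a=im["color"][140:240,320:420];cv2.imwrite("pics/s10.png",cv2.resize(a,None,fx=6,fy=6,interpolation=cv2.INTER_CUBIC))
E
```

```text
[ 0.49988302 -0.05878649  0.07010786] [-4.3779678   2.06700189 21.61491937] 0.035981312242060845
```

View pics/s10.png

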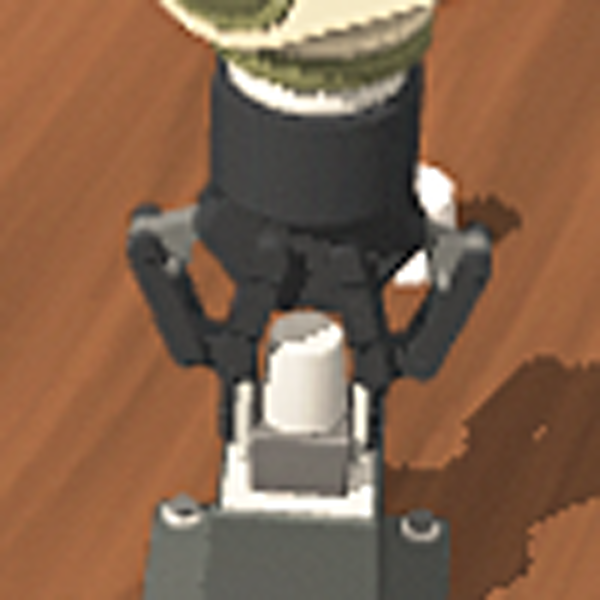

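The collar sits flush on the holder top (crop (300,490)) with about 22 N at the wrist plus the stake's weight. I'll relieve the push, release and rise.

Request:
play_rows(commands=[{"grip":1,"x":0,"y":0,"z":-0.001,"rx":0,"ry":0,"rz":0},{"grip":1,"x":0,"y":0,"z":-0.001,"rx":0,"ry":0,"rz":0},{"grip":1,"x":0,"y":0,"z":0,"rx":0,"ry":0,"rz":0}], squeeze=60)

```text
time_s: 18.3
position: [0.4998, -0.0588, 0.0702]
tool_rot: [[-0.275, 0.961, 0.001], [0.961, 0.275, 0.0], [0.0, 0.001, -1.0]]
ft_force: [0.3, 2.1, 4.7]
grip_width: 0.0357
```

Request:
play_rows(commands=[{"grip":-1,"x":0,"y":0,"z":0,"rx":0,"ry":0,"rz":0},{"grip":-1,"x":0,"y":0,"z":0,"rx":0,"ry":0,"rz":0},{"grip":-1,"x":0,"y":0,"z":0,"rx":0,"ry":0,"rz":0},{"grip":-1,"x":0,"y":0,"z":0,"rx":0,"ry":0,"rz":0},{"grip":-1,"x":0,"y":0,"z":0,"rx":0,"ry":0,"rz":0},{"grip":-1,"x":0,"y":0,"z":-0.02,"rx":0,"ry":0,"rz":0},{"grip":-1,"x":0,"y":0,"z":-0.04,"rx":0,"ry":0,"rz":0},{"grip":-1,"x":0,"y":0,"z":-0.04,"rx":0,"ry":0,"rz":0},{"grip":-1,"x":0,"y":0,"z":-0.03,"rx":0,"ry":0,"rz":0}], squeeze=60)

```text
time_s: 19.42
position: [0.4997, -0.059, 0.2017]
tool_rot: [[-0.275, 0.961, 0.001], [0.961, 0.275, -0.0], [-0.001, 0.001, -1.0]]
ft_force: [-0.0, 0.4, 0.3]
grip_width: 0.0857
```

```bash
python3 - <<'E'
from h import *
im=dict(np.load("side7.npz"))
tx=np.array([-.2756,.9613,0]);ty=np.array([.9613,.2756,0]);c=np.array([.501,-.0585,0])
for s in (-1,1):
   for z in (.07,.08,.09,.1):
    print(s,z,[((project(im,c+ty*s*.021+tx*d+[0,0,z])[0]-[320,140])*6).round() for d in (-.011,.011)])
E
```

```text
-1 0.07 [array([354., 457.]), array([351., 493.])]
-1 0.08 [array([355., 437.]), array([352., 472.])]
-1 0.09 [array([356., 416.]), array([353., 452.])]
-1 0.1 [array([357., 396.]), array([355., 431.])]
1 0.07 [array([245., 451.]), array([241., 486.])]
1 0.08 [array([246., 431.]), array([242., 466.])]
1 0.09 [array([246., 410.]), array([243., 445.])]
1 0.1 [array([247., 389.]), array([243., 424.])]
```

Request:
play_rows(commands=[{"grip":-1,"x":-0.0356,"y":-0.0055,"z":0,"rx":0,"ry":0,"rz":0},{"grip":-1,"x":-0.035,"y":-0.006,"z":0,"rx":0,"ry":0,"rz":0},{"grip":-1,"x":-0.035,"y":-0.006,"z":0,"rx":0,"ry":0,"rz":0},{"grip":-1,"x":-0.035,"y":-0.005,"z":0,"rx":0,"ry":0,"rz":0},{"grip":-1,"x":-0.035,"y":-0.005,"z":0.01,"rx":0,"ry":0,"rz":0},{"grip":-1,"x":-0.035,"y":-0.005,"z":0.03,"rx":0,"ry":0,"rz":0},{"grip":-1,"x":-0.025,"y":-0.005,"z":0.03,"rx":0,"ry":0,"rz":0},{"grip":-1,"x":-0.01,"y":0,"z":0.03,"rx":0,"ry":0,"rz":0},{"grip":-1,"x":0,"y":0,"z":0.02,"rx":0,"ry":0,"rz":0},{"grip":-1,"x":0,"y":0,"z":0,"rx":0,"ry":0,"rz":0},{"grip":-1,"x":0,"y":0,"z":0,"rx":0,"ry":0,"rz":0}], squeeze=25)

```text
time_s: 20.8
position: [0.5316, -0.3056, 0.0809]
tool_rot: [[-0.276, 0.961, 0.001], [0.961, 0.276, -0.001], [-0.001, 0.001, -1.0]]
ft_force: [-0.3, -0.4, -0.2]
grip_width: 0.0857
```

```bash
python3 - <<'E'
from rig import env, optics
from h import *
s=env.observe();print(s["position"],s["ft_force"],s["grip_width"])
for n in("side","top"):
    im=optics.get_image(n);W=world(im)
    np.savez(n+"11.npz",**{k:np.array(v) for k,v in im.items()})
    p=W[sel(W,[.46,-.1,.125],[.54,-.02,.15])];print(n,len(p),p.mean(0).round(4) if len(p) else '',cv2.minAreaRect(p[:,:2].astype(np.float32)*1000) if len(p) else '')
    p=W[sel(W,[.49,-.35,.033],[.57,-.26,.045])];print(n,"cup",len(p),p.mean(0).round(4) if len(p) else '')
    u=project(im,[.52,-.18,.06])[0].astype(int)
    a=im["color"][u[1]-75:u[1]+75,u[0]-100:u[0]+100]
    cv2.imwrite(f"pics/{n}11.png",cv2.resize(a,None,fx=4,fy=4,interpolation=cv2.INTER_CUBIC))
E
```

```text
[ 0.53156166 -0.30559208  0.08091347] [-0.29779871 -0.38427767 -0.24768372] 0.08568700815671902
side 127 [ 0.5002 -0.0544  0.1344] ((501.4396057128906, -56.25818634033203), (26.761747360229492, 30.419527053833008), 20.127513885498047)
side cup 92 [ 0.5317 -0.3042  0.0382]
top 56 [ 0.5067 -0.0558  0.1347] ((506.94744873046875, -56.277156829833984), (8.908369064331055, 24.150754928588867), 12.808520317077637)
top cup 36 [ 0.5381 -0.2947  0.0358]
```

View pics/side11.png

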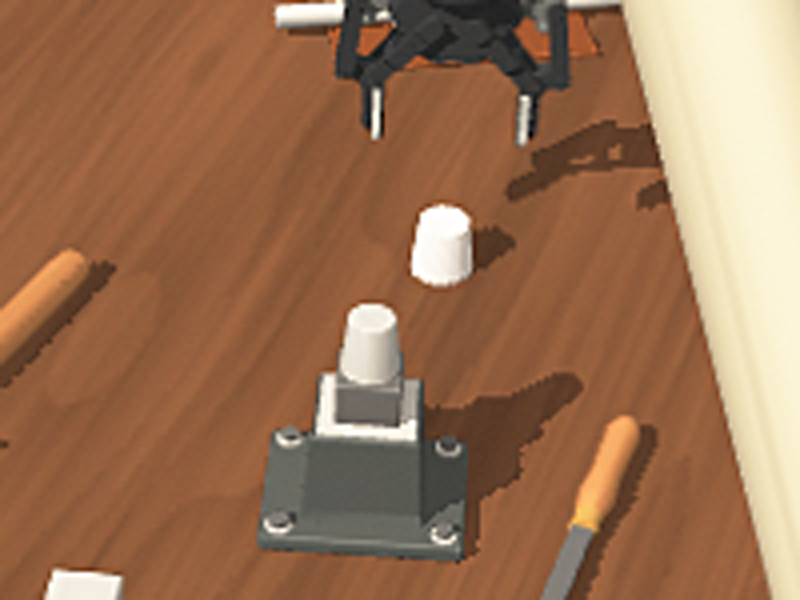

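View pics/top11.png

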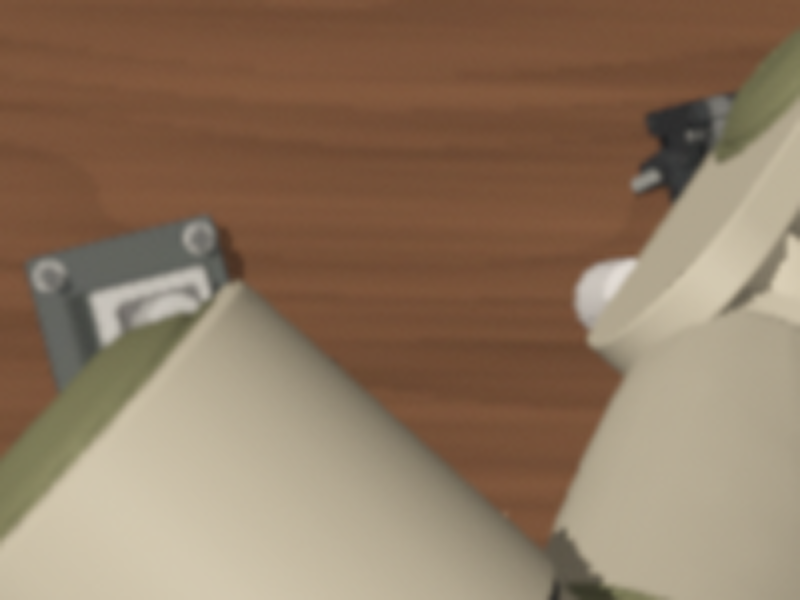

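Request:
play_rows(commands=[{"grip":-1,"x":0,"y":0,"z":0.03,"rx":0,"ry":0,"rz":0},{"grip":-1,"x":0,"y":0,"z":0.03,"rx":0,"ry":0,"rz":0},{"grip":-1,"x":0,"y":0,"z":0.015,"rx":0,"ry":0,"rz":0},{"grip":-1,"x":0,"y":0,"z":0.005,"rx":0,"ry":0,"rz":0},{"grip":-1,"x":0,"y":0,"z":0,"rx":0,"ry":0,"rz":0}], squeeze=20)

```text
time_s: 21.52
position: [0.5316, -0.3057, 0.0006]
tool_rot: [[-0.275, 0.961, 0.001], [0.961, 0.275, -0.001], [-0.001, 0.001, -1.0]]
ft_force: [0.1, -1.2, -0.1]
grip_width: 0.0853
```

```bash
python3 - <<'E'
from rig import env, optics
from h import *
s=env.observe();print(s["position"],s["ft_force"],s["grip_width"])
im=optics.get_image("side")
c=np.array([.5325,-.3055,0]);tx=np.array([-.2756,.9613,0]);ty=np.array([.9613,.2756,0])
u=project(im,[.53,-.305,.03])[0].astype(int)
o=u-[50,50]
a=im["color"][o[1]:o[1]+100,o[0]:o[0]+100]
cv2.imwrite("pics/s12.png",cv2.resize(a,None,fx=6,fy=6,interpolation=cv2.INTER_CUBIC))
for st in (-1,1):
  for z in (0,.01,.02,.03,.04): print(st,z,[((project(im,c+ty*st*.0425+tx*d+[0,0,z])[0]-o)*6).round() for d in (-.011,.011)])
E
```

```text
[ 0.53155172 -0.30569225  0.00063188] [ 0.11523858 -1.16479052 -0.14214107] 0.08534886744591616
-1 0 [array([389., 351.]), array([389., 379.])]
-1 0.01 [array([391., 332.]), array([390., 361.])]
-1 0.02 [array([392., 314.]), array([392., 342.])]
-1 0.03 [array([394., 295.]), array([393., 323.])]
-1 0.04 [array([395., 276.]), array([395., 304.])]
1 0 [array([200., 340.]), array([197., 368.])]
1 0.01 [array([201., 322.]), array([198., 350.])]
1 0.02 [array([201., 303.]), array([199., 331.])]
1 0.03 [array([202., 285.]), array([200., 313.])]
1 0.04 [array([203., 266.]), array([200., 294.])]
```

View pics/s12.png

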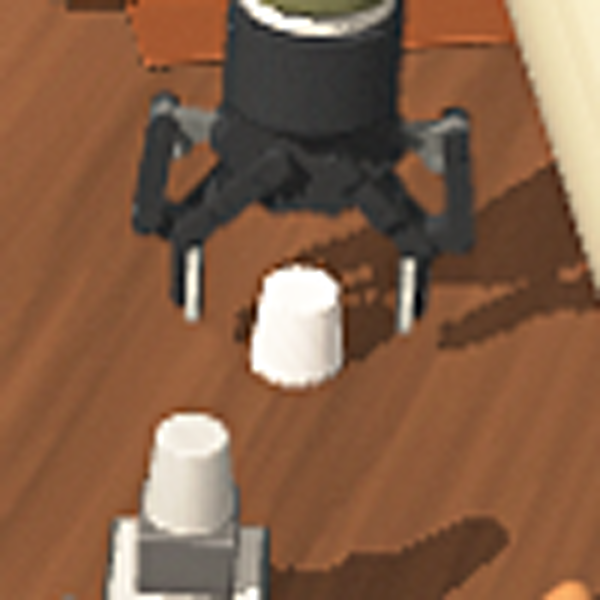

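Request:
play_rows(commands=[{"grip":-1,"x":0,"y":0,"z":0.004,"rx":0,"ry":0,"rz":0},{"grip":-1,"x":0,"y":0,"z":0,"rx":0,"ry":0,"rz":0},{"grip":0.5,"x":0,"y":0,"z":0,"rx":0,"ry":0,"rz":0},{"grip":1,"x":0,"y":0,"z":0,"rx":0,"ry":0,"rz":0},{"grip":1,"x":0,"y":0,"z":0,"rx":0,"ry":0,"rz":0},{"grip":1,"x":0,"y":0,"z":0,"rx":0,"ry":0,"rz":0},{"grip":1,"x":0,"y":0,"z":0,"rx":0,"ry":0,"rz":0}], squeeze=20)

```text
time_s: 22.45
position: [0.5312, -0.3055, -0.0038]
tool_rot: [[-0.275, 0.961, 0.0], [0.961, 0.275, -0.0], [-0.0, 0.0, -1.0]]
ft_force: [-2.2, 0.2, 5.7]
grip_width: 0.0385
```

```bash
python3 - <<'E'
from rig import env, optics
from h import *
s=env.observe();print(s["position"],s["ft_force"],s["grip_width"])
im=optics.get_image("side")
u=project(im,[.53,-.305,.03])[0].astype(int)
o=u-[50,50]
a=im["color"][o[1]:o[1]+100,o[0]:o[0]+100]
cv2.imwrite("pics/s13.png",cv2.resize(a,None,fx=6,fy=6,interpolation=cv2.INTER_CUBIC))
E
```

```text
[ 0.53120224 -0.3054951  -0.00376179] [-2.17946336  0.24598598  5.68107589] 0.038465519318801114
```

View pics/s13.png

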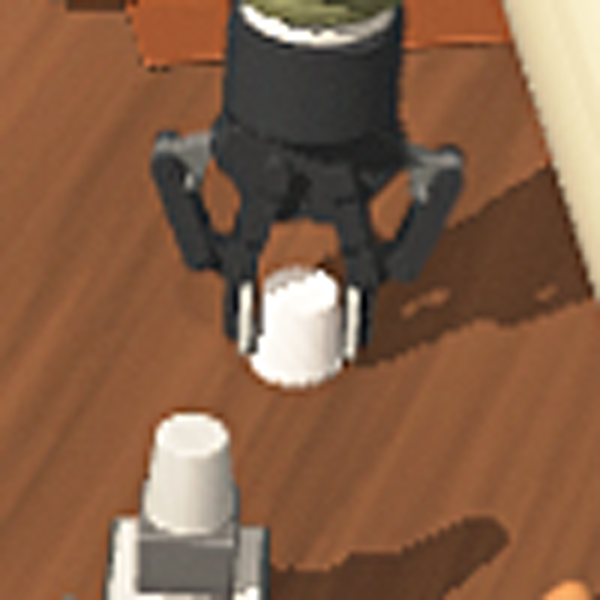

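The pads hold the cup at about 38.5 mm, well above the rim and upright. I'll lift it.

Request:
play_rows(commands=[{"grip":1,"x":0,"y":0,"z":0,"rx":0,"ry":0,"rz":0},{"grip":1,"x":0,"y":0,"z":0,"rx":0,"ry":0,"rz":0},{"grip":1,"x":0,"y":0,"z":-0.005,"rx":0,"ry":0,"rz":0},{"grip":1,"x":0,"y":0,"z":-0.015,"rx":0,"ry":0,"rz":0},{"grip":1,"x":0,"y":0,"z":-0.03,"rx":0,"ry":0,"rz":0},{"grip":1,"x":0,"y":0,"z":-0.04,"rx":0,"ry":0,"rz":0},{"grip":1,"x":0,"y":0,"z":-0.04,"rx":0,"ry":0,"rz":0},{"grip":1,"x":0,"y":0,"z":-0.035,"rx":0,"ry":0,"rz":0},{"grip":1,"x":0,"y":0,"z":-0.015,"rx":0,"ry":0,"rz":0},{"grip":1,"x":0,"y":0,"z":-0.005,"rx":0,"ry":0,"rz":0},{"grip":1,"x":0,"y":0,"z":0,"rx":0,"ry":0,"rz":0}], squeeze=30)

```text
time_s: 23.88
position: [0.5309, -0.3052, 0.1799]
tool_rot: [[-0.275, 0.961, -0.001], [0.961, 0.275, 0.001], [0.001, -0.001, -1.0]]
ft_force: [-0.0, 0.1, -1.8]
grip_width: 0.0383
```

```bash
python3 - <<'E'
from rig import env, optics
from h import *
s=env.observe();print(s["position"],s["ft_force"],s["grip_width"])
im=optics.get_image("side")
u=project(im,s["position"])[0].astype(int)
o=np.maximum(u-[60,50],0)
a=im["color"][o[1]:o[1]+130,o[0]:o[0]+120]
cv2.imwrite("pics/s14.png",cv2.resize(a,None,fx=4.6,fy=4.6,interpolation=cv2.INTER_CUBIC))
E
```

```text
[ 0.53090783 -0.30519638  0.17993451] [-0.04584754  0.13456511 -1.81937785] 0.038310487674805306
```

View pics/s14.png

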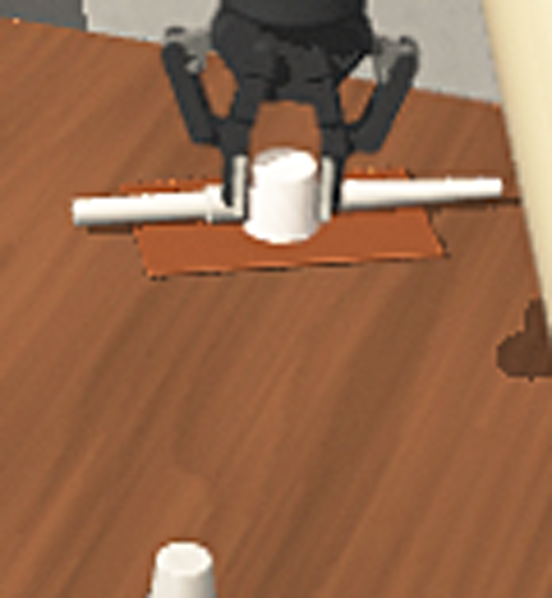

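Request:
play_rows(commands=[{"grip":1,"x":0.015,"y":0.003,"z":0,"rx":0,"ry":0,"rz":0},{"grip":1,"x":0.03,"y":0.005,"z":0,"rx":0,"ry":0,"rz":0},{"grip":1,"x":0.035,"y":0.005,"z":0,"rx":0,"ry":0,"rz":0},{"grip":1,"x":0.035,"y":0.005,"z":0,"rx":0,"ry":0,"rz":0},{"grip":1,"x":0.035,"y":0.005,"z":0,"rx":0,"ry":0,"rz":0},{"grip":1,"x":0.035,"y":0.005,"z":0,"rx":0,"ry":0,"rz":0},{"grip":1,"x":0.035,"y":0.005,"z":0,"rx":0,"ry":0,"rz":0},{"grip":1,"x":0.018,"y":0.0035,"z":0,"rx":0,"ry":0,"rz":0},{"grip":1,"x":0.0074,"y":0.0014,"z":0,"rx":0,"ry":0,"rz":0},{"grip":1,"x":0,"y":0,"z":0.01,"rx":0,"ry":0,"rz":0},{"grip":1,"x":0,"y":0,"z":0.01,"rx":0,"ry":0,"rz":0},{"grip":1,"x":0,"y":0,"z":0,"rx":0,"ry":0,"rz":0}], squeeze=30)

```text
time_s: 25.42
position: [0.4996, -0.0596, 0.1597]
tool_rot: [[-0.274, 0.962, -0.002], [0.962, 0.274, 0.001], [0.001, -0.002, -1.0]]
ft_force: [0.9, 0.5, -0.7]
grip_width: 0.0374
```

Request:
play_rows(commands=[{"grip":1,"x":0,"y":0,"z":0,"rx":0,"ry":0,"rz":0},{"grip":1,"x":0,"y":0,"z":0,"rx":0,"ry":0,"rz":0}], squeeze=30)

```text
time_s: 25.68
position: [0.5002, -0.0593, 0.1611]
tool_rot: [[-0.275, 0.961, 0.0], [0.961, 0.275, -0.0], [-0.0, 0.0, -1.0]]
ft_force: [0.2, 0.7, -1.1]
grip_width: 0.038
```

```bash
python3 - <<'E'
from rig import env, optics
from h import *
s=env.observe();print(s["position"],s["ft_force"],s["grip_width"])
im=optics.get_image("side")
u=project(im,s["position"])[0].astype(int)
o=np.maximum(u-[50,40],0);print(o)
a=im["color"][o[1]:o[1]+100,o[0]:o[0]+100]
cv2.imwrite("pics/s15.png",cv2.resize(a,None,fx=6,fy=6,interpolation=cv2.INTER_CUBIC))
W=world(im);R=np.array([[-.2756,.9613,0],[.9613,.2756,0],[0,0,-1]]);L=(W-s["position"])@R*1e3
def cyl(zlo,zhi,r0):
    m=sel(L,[0,-16,zlo],[30,16,zhi]);p=L[m]
    # fit circle w/ known linear radius
    from scipy.optimize import least_squares
    f=lambda c:np.hypot(p[:,0]-c[0],p[:,1]-c[1])-r0(p[:,2])
    r=least_squares(f,[0,0],loss="soft_l1");return len(p),r.x.round(2),np.abs(r.fun).mean().round(2)
zt=s["position"][2]*1e3
print("cup",cyl(-28,-6,lambda z:21-4*((-z-3.8)/37)))
# stake head: world z 100..136
print("head",cyl(zt-134,zt-102,lambda z:17.5-4*((zt-z-100)/36)))
E
```

```text
[ 0.50018266 -0.05932392  0.16112946] [ 0.22415441  0.73129969 -1.11271893] 0.03803069842943184
[321 146]
cup (129, array([-2.83,  1.6 ]), np.float64(1.83))
head (177, array([-0.95,  1.46]), np.float64(1.8))
```

View pics/s15.png

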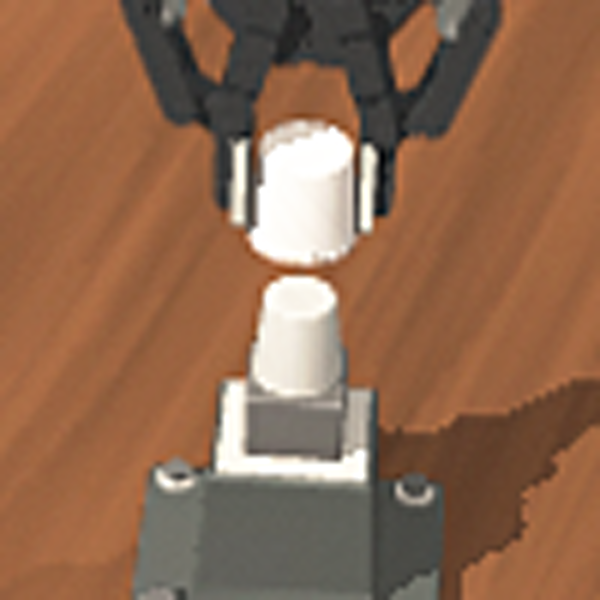

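Request:
play_rows(commands=[{"grip":1,"x":0.001,"y":0,"z":0.008,"rx":0,"ry":0,"rz":0},{"grip":1,"x":0,"y":0,"z":0.01,"rx":0,"ry":0,"rz":0},{"grip":1,"x":0,"y":0,"z":0.01,"rx":0,"ry":0,"rz":0},{"grip":1,"x":0,"y":0,"z":0.006,"rx":0,"ry":0,"rz":0},{"grip":1,"x":0,"y":0,"z":0.003,"rx":0,"ry":0,"rz":0},{"grip":1,"x":0,"y":0,"z":0,"rx":0,"ry":0,"rz":0}], squeeze=30)

```text
time_s: 26.48
position: [0.4998, -0.0581, 0.1239]
tool_rot: [[-0.275, 0.961, -0.0], [0.961, 0.275, 0.0], [0.0, -0.0, -1.0]]
ft_force: [-0.6, -0.9, -1.1]
grip_width: 0.038
```

```bash
python3 - <<'E'
from rig import env, optics
from h import *
s=env.observe();print(s["position"],s["ft_force"],s["grip_width"])
im=optics.get_image("side")
a=im["color"][140:240,320:420]
cv2.imwrite("pics/s16.png",cv2.resize(a,None,fx=6,fy=6,interpolation=cv2.INTER_CUBIC))
E
```

```text
[ 0.49979914 -0.05812597  0.1238549 ] [-0.6485021  -0.86060219 -1.14131312] 0.037998551402352615
```

View pics/s16.png

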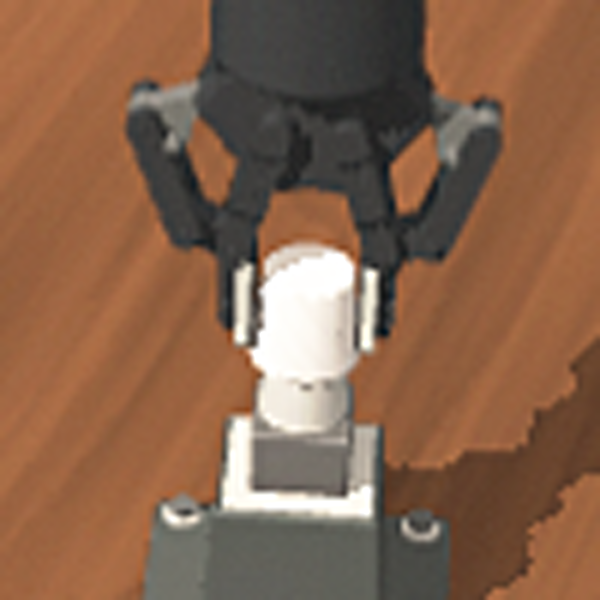

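The cup is centred and partly over the head, with no contact force. I'll keep going down gently.

Request:
play_rows(commands=[{"grip":1,"x":0,"y":0,"z":0.004,"rx":0,"ry":0,"rz":0},{"grip":1,"x":0,"y":0,"z":0.004,"rx":0,"ry":0,"rz":0},{"grip":1,"x":0,"y":0,"z":0.004,"rx":0,"ry":0,"rz":0},{"grip":1,"x":0,"y":0,"z":0,"rx":0,"ry":0,"rz":0}], squeeze=30)

```text
time_s: 27.02
position: [0.4996, -0.058, 0.1115]
tool_rot: [[-0.275, 0.961, -0.001], [0.961, 0.275, 0.0], [0.0, -0.001, -1.0]]
ft_force: [1.2, -0.2, -0.6]
grip_width: 0.0383
```

Request:
play_rows(commands=[{"grip":1,"x":0,"y":0,"z":0.003,"rx":0,"ry":0,"rz":0},{"grip":1,"x":0,"y":0,"z":0.003,"rx":0,"ry":0,"rz":0},{"grip":1,"x":0,"y":0,"z":0.002,"rx":0,"ry":0,"rz":0},{"grip":1,"x":0,"y":0,"z":0,"rx":0,"ry":0,"rz":0}], squeeze=30)

```text
time_s: 27.52
position: [0.4997, -0.0581, 0.1038]
tool_rot: [[-0.275, 0.961, -0.0], [0.961, 0.275, 0.0], [0.0, -0.0, -1.0]]
ft_force: [0.0, -0.0, -1.4]
grip_width: 0.038
```

Request:
play_rows(commands=[{"grip":1,"x":-0.0004,"y":0,"z":0.002,"rx":0,"ry":0,"rz":0},{"grip":1,"x":0,"y":0,"z":0.001,"rx":0,"ry":0,"rz":0},{"grip":1,"x":0,"y":0,"z":0.001,"rx":0,"ry":0,"rz":0},{"grip":1,"x":0,"y":0,"z":0,"rx":0,"ry":0,"rz":0}], squeeze=30)

```text
time_s: 28.02
position: [0.4998, -0.0585, 0.0999]
tool_rot: [[-0.275, 0.961, -0.0], [0.961, 0.275, 0.0], [0.0, -0.0, -1.0]]
ft_force: [-0.2, -0.3, -0.9]
grip_width: 0.0378
```

Request:
play_rows(commands=[{"grip":1,"x":0,"y":0,"z":0.001,"rx":0,"ry":0,"rz":0},{"grip":1,"x":0,"y":0,"z":0,"rx":0,"ry":0,"rz":0}], squeeze=30)

```text
time_s: 28.28
position: [0.4998, -0.0585, 0.0989]
tool_rot: [[-0.275, 0.961, -0.0], [0.961, 0.275, 0.0], [0.0, -0.0, -1.0]]
ft_force: [-0.6, 0.6, -1.8]
grip_width: 0.0378
```

Request:
play_rows(commands=[{"grip":1,"x":0,"y":0,"z":0.0007,"rx":0,"ry":0,"rz":0},{"grip":1,"x":0,"y":0,"z":0,"rx":0,"ry":0,"rz":0}], squeeze=30)

```text
time_s: 28.52
position: [0.5, -0.0585, 0.0984]
tool_rot: [[-0.275, 0.961, 0.0], [0.961, 0.275, -0.0], [-0.0, 0.0, -1.0]]
ft_force: [-0.9, 0.4, 2.1]
grip_width: 0.038
```

Request:
play_rows(commands=[{"grip":1,"x":0,"y":0,"z":0.0007,"rx":0,"ry":0,"rz":0},{"grip":1,"x":0,"y":0,"z":0,"rx":0,"ry":0,"rz":0}], squeeze=30)

```text
time_s: 28.78
position: [0.5001, -0.0586, 0.0982]
tool_rot: [[-0.275, 0.961, 0.001], [0.961, 0.275, -0.0], [-0.001, 0.001, -1.0]]
ft_force: [-1.8, 0.8, 6.6]
grip_width: 0.0383
```

Contact came at TCP z = 0.0982, the predicted seated height, with a push of about 7 N. I'll release and retreat.

Request:
play_rows(commands=[{"grip":1,"x":0,"y":0,"z":-0.0003,"rx":0,"ry":0,"rz":0},{"grip":1,"x":0,"y":0,"z":0,"rx":0,"ry":0,"rz":0},{"grip":-1,"x":0,"y":0,"z":0,"rx":0,"ry":0,"rz":0},{"grip":-1,"x":0,"y":0,"z":0,"rx":0,"ry":0,"rz":0},{"grip":-1,"x":0,"y":0,"z":0,"rx":0,"ry":0,"rz":0},{"grip":-1,"x":0,"y":0,"z":0,"rx":0,"ry":0,"rz":0},{"grip":-1,"x":0,"y":0,"z":0,"rx":0,"ry":0,"rz":0}], squeeze=20)

```text
time_s: 29.65
position: [0.4999, -0.0585, 0.0978]
tool_rot: [[-0.275, 0.961, -0.0], [0.961, 0.275, 0.0], [0.0, -0.0, -1.0]]
ft_force: [-0.2, -0.0, -0.0]
grip_width: 0.0855
```

```bash
python3 - <<'E'
from rig import env, optics
from h import *
s=env.observe();print(s["position"],s["ft_force"],s["grip_width"])
im=optics.get_image("side")
a=im["color"][140:240,320:420]
cv2.imwrite("pics/s17.png",cv2.resize(a,None,fx=6,fy=6,interpolation=cv2.INTER_CUBIC))
E
```

```text
[ 0.49986224 -0.0584954   0.09777825] [-0.15410575 -0.04114818 -0.00165917] 0.08547534148538033
```

View pics/s17.png

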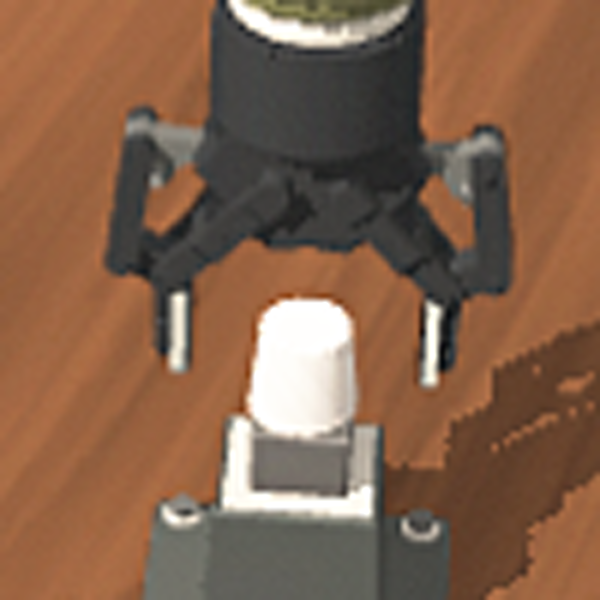

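Crop (302,365) shows the cup level on the head, its rim just above the collar. I'll retreat upward and sideways, then check.

Request:
play_rows(commands=[{"grip":-1,"x":0,"y":0,"z":-0.02,"rx":0,"ry":0,"rz":0},{"grip":-1,"x":0,"y":0,"z":-0.04,"rx":0,"ry":0,"rz":0},{"grip":-1,"x":0,"y":0,"z":-0.04,"rx":0,"ry":0,"rz":0},{"grip":-1,"x":-0.04,"y":0,"z":-0.03,"rx":0,"ry":0,"rz":0},{"grip":-1,"x":-0.05,"y":0,"z":0,"rx":0,"ry":0,"rz":0},{"grip":-1,"x":-0.05,"y":0,"z":0,"rx":0,"ry":0,"rz":0},{"grip":-1,"x":-0.05,"y":0,"z":0,"rx":0,"ry":0,"rz":0},{"grip":-1,"x":-0.05,"y":0,"z":0,"rx":0,"ry":0,"rz":0},{"grip":-1,"x":-0.04,"y":-0.03,"z":0,"rx":0,"ry":0,"rz":0},{"grip":-1,"x":-0.02,"y":-0.04,"z":0,"rx":0,"ry":0,"rz":0},{"grip":-1,"x":-0.01,"y":-0.02,"z":0,"rx":0,"ry":0,"rz":0},{"grip":-1,"x":0,"y":0,"z":0,"rx":0,"ry":0,"rz":0}], squeeze=20)

```text
time_s: 31.2
position: [0.4981, -0.3818, 0.2279]
tool_rot: [[-0.274, 0.962, 0.0], [0.962, 0.274, 0.0], [0.0, 0.0, -1.0]]
ft_force: [1.3, 0.7, -0.2]
grip_width: 0.0853
```

```bash
python3 - <<'E'
from rig import env, optics
from h import *
s=env.observe();print(s["position"],s["qvel"].round(2),s["ft_force"])
for n in("side","top"):
    im=optics.get_image(n);W=world(im)
    np.savez(n+"20.npz",**{k:np.array(v) for k,v in im.items()})
    p=W[sel(W,[.46,-.1,.13],[.54,-.02,.16])];print(n,"cup top",len(p),p.mean(0).round(4),cv2.minAreaRect(p[:,:2].astype(np.float32)*1000),np.percentile(p[:,2],[50,90]))
    t=p[p[:,2]>np.median(p[:,2])-.002]
    A=np.c_[t[:,:2]-t[:,:2].mean(0),np.ones(len(t))];print("slope",np.linalg.lstsq(A,t[:,2],rcond=None)[0].round(3))
    p=W[sel(W,[.44,-.13,.066],[.56,.02,.078])];print("holder top",np.median(p[:,2]).round(4),cv2.minAreaRect(p[:,:2].astype(np.float32)*1000))
    u=project(im,[.5,-.06,.1])[0].astype(int)
    a=im["color"][u[1]-50:u[1]+50,u[0]-60:u[0]+60]
    cv2.imwrite(f"pics/{n}20.png",cv2.resize(a,None,fx=6,fy=6,interpolation=cv2.INTER_CUBIC))
    # bystander diff
    im0=dict(np.load(n+"0.npz"));W0=world(im0)
    for nm,lo,hi in (("flat",[.53,.14,.104],[.62,.23,.13]),("dome",[.5,.22,.088],[.59,.32,.13]),("hammer",[.68,-.25,.008],[.82,.1,.04]),("file",[.32,-.25,.008],[.41,.1,.03])):
        q,r=W0[sel(W0,lo,hi)],W[sel(W,lo,hi)];print(nm,len(q),len(r),(r.mean(0)-q.mean(0)).round(4) if len(r) else '')
E
```

```text
[ 0.49807758 -0.38183209  0.22792292] [ 2.6   0.06 -0.49  0.57  0.32  0.88] [ 1.27124795  0.68292796 -0.19624956]
side cup top 169 [ 0.5005 -0.0553  0.1381] ((501.0541076660156, -57.70901870727539), (34.163658142089844, 39.3367919921875), 16.346670150756836) [0.13876104 0.14194408]
slope [-0.033  0.01   0.14 ]
holder top 0.0725 ((501.5572814941406, -58.92875289916992), (62.1970100402832, 68.98519897460938), 15.467557907104492)
flat 288 291 [-0.0001 -0.0002 -0.0002]
dome 254 250 [0.     0.0001 0.0006]
hammer 925 919 [ 0.0002 -0.0001 -0.    ]
file 515 515 [-0.      0.0004 -0.0001]
top cup top 289 [ 0.4991 -0.0581  0.1375] ((499.4826965332031, -58.588775634765625), (31.23481559753418, 34.080745697021484), 12.09178352355957) [0.1376561  0.13995073]
slope [ 0.024 -0.014  0.138]
holder top 0.071 ((499.8287353515625, -58.468475341796875), (60.67544174194336, 63.28200912475586), 15.638150215148926)
flat 381 379 [-0.      0.     -0.0001]
dome 288 284 [0.     0.0001 0.0001]
hammer 1545 1553 [-0.      0.     -0.0001]
file 934 272 [-0.0006  0.0883 -0.0026]
```

View pics/side20.png

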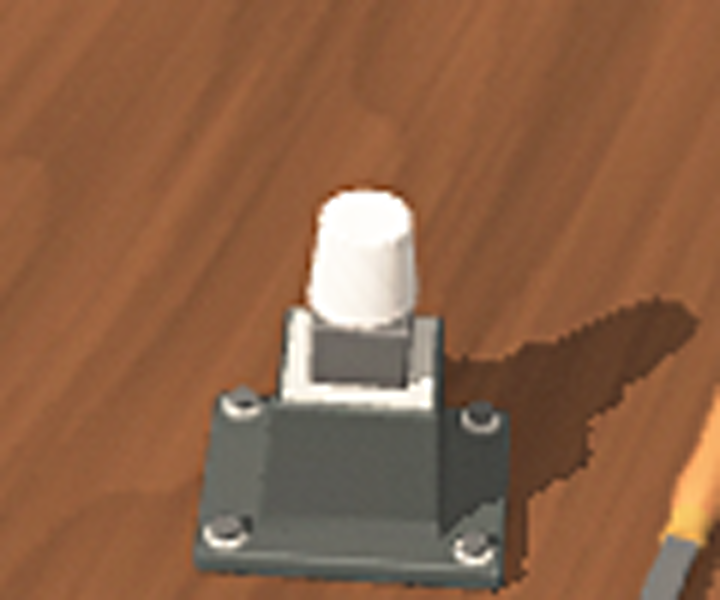

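View pics/top20.png

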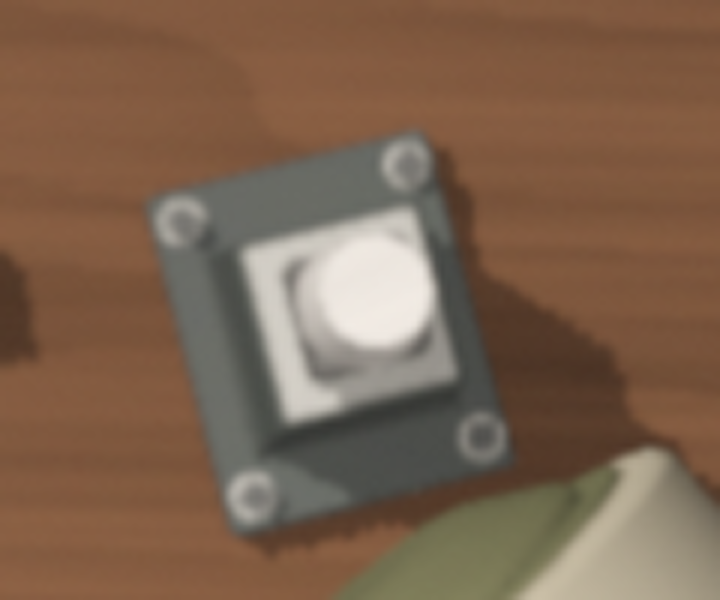

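Request:
play_rows(commands=[{"grip":-1,"x":0,"y":0,"z":0,"rx":0,"ry":0,"rz":0},{"grip":-1,"x":0,"y":0,"z":0,"rx":0,"ry":0,"rz":0},{"grip":-1,"x":0,"y":0,"z":0,"rx":0,"ry":0,"rz":0},{"grip":-1,"x":0,"y":0,"z":0,"rx":0,"ry":0,"rz":0}], squeeze=20)

```text
time_s: 31.8
position: [0.4988, -0.3812, 0.2278]
tool_rot: [[-0.276, 0.961, -0.0], [0.961, 0.276, 0.0], [0.0, -0.0, -1.0]]
ft_force: [0.3, -0.8, -0.7]
grip_width: 0.0856
```

```bash
python3 -c "
from rig import order
print(order.close_job())"
```

```text
the job is handed in; nothing more can be done
None
```

The cup stake is standing in the holder with its collar flush, and the cup sits mouth-down and level over its head. I handed the job in at about 32 s; no verdict is reported.

- **Stake:** I lifted it from the rack by its collar and lowered it into the holder. I then pressed until it stopped dead and held it about 0.5 s, with about 22 N at the wrist plus the stake's weight (about 28 N in all).
- **Cup:** It came down centred on the head with almost no force until it seated at the predicted height. The seating push was about 7 N, a little over the 5 N you called plenty but far below 30 N. I then let go and moved the arm clear.
- **Last checks:** The cup's top measured 0.1388 m (side camera) and 0.1377 m (top camera), against 0.139 m expected. The top camera put the cup's centre within about 1 mm of the holder's. The side camera's estimate was up to 3 mm off along y, and I trusted the top one.
- **Bystanders:** In the side camera the other stakes, the hammer and the file had moved less than 1 mm. The top camera could not confirm the file because the arm covered part of it.

**Disagreements:**
- **Fingertips:** In the pictures they stood about 20 to 25 mm behind the reported tool point, not 14 mm ahead as stated. Because of this the first grip closed on the stake's head instead of the collar; I opened, went lower and regripped.
- **Side camera:** It read objects held higher up about 2 mm off along y, so during insertion I centred the stake by the sideways contact force.

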